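# Reset and lock a vacuum aspirator's regulator and stand its drained bottle in the bay

## Robot

A 7-joint arm with a two-finger parallel gripper is mounted at the origin on the work surface. World frame = base frame: x ahead of the robot, y to its left, z up, the work surface at z = 0. Lengths are in mm, angles in rad, forces in N, time in s.
With the tool pointing down it reaches from about 400 to 850 mm from the base axis. Payload 4.4 kg.
Tool frame: the origin (TCP) lies on the centre line of the jaws, within the pads' length; the fingertips stand 25 mm ahead of it and the grasp point (between the pads) lies 6 mm ahead of it (robot.tcp_to_tips is the distance from the TCP to the fingertips, in mm); x points along the fingers, z is the direction in which the jaws open and shut, and the axes are right-handed (so a half turn about x gives the same grasp; the last joint's range is limited). The gripper opens to 94 mm and grips with 3 to 60 N. Pads are 16 mm wide; open, the fingers measure 119 mm over their backs; the gripper's body (75 mm by 177 mm) begins 78 mm behind the grasp point.
Start: joints at [1.034, 0.628, 0.038, 1.517, -0.027, 0.996, -0.02], TCP at [294.869, -579.284, 198.978] pointing down, gripper open.
Joint ranges: [-3.06, 3.06], [-0.37, 2.12], [-1.25, 1.32], [0.18, 2.47], [-1.1, 4.24], [0.23, 1.98], [-2.94, 2.94]. Speed limits (rad/s): [2.57, 2.57, 3.14, 3.14, 3.14, 3.14, 3.14].

## Interface

Orientations are given as a unit quaternion [x, y, z, w].
In Python, from workcell import robot gives the robot as it stands. The module is installed in compiled form; this text tells all that it offers.
- The arm moves only by the tool servo_tool, never from a script. Its argument "motion" is a list of rows, each a list of 3 entries, a list of its own where there are three numbers: the shift along the world's x, y, z in mm, then the turn about the world's z in degrees, then the gripper command: -1 is shut, 1 is fully open, values between are in proportion. A call has 1 to 5 rows; each row shifts and turns the pose as measured when the row begins; what a row does not reach is not made up. A row lasts 1/8 s, in which the tool goes at most 62.5 mm and 10.7 degrees, less where a joint would pass 70% of its speed; a pose out of reach is approached as far as the arm can. A call with a gripper value outside its range is refused whole. The fingers move at their own pace and stop on an object; "squeeze" is the grip in N (left out, the last holds). Time passes only in rows, so rows that do not move let the fingers close. It gives the time, the measured TCP pose, the force and the opening at its end, in the units of the state.
- robot.get_state(): the state, without advancing time (a new reading comes with each control period).
- robot.camera(name): name is "side" or "top" or "wrist"; returns (picture, depth): 420x560x3 uint8, blue, green, red; 420x560 float32, mm along the optical axis (not along the pixel's ray), 0 where there is no reading.
- robot.camera_params(name): a dict with "K" (3x3 intrinsics, pixels), "distortion" ([k1, k2, p1, p2, k3] as OpenCV has them; the pictures are not rectified), "world_from_camera" (4x4, takes a point from camera to world coordinates); the wrist camera has in their place "T_tool_cam" (4x4, takes a point from camera to tool coordinates, whose origin is the TCP and whose axes are the tool frame's). Camera axes: x right, y down, z forward; pixel columns grow to the right and rows downward; lengths in mm; the calibration is good to about 2 mm. A picture is of the moment at which its call begins: read the wrist's pose just before it. camera_params takes no time and is no camera call.
- robot.job_done(): hands the job in, once; it reports no verdict.
Trained networks look in the newest picture that a camera, given by its name, has taken for a name from the list of things; names that differ only in an ending like _2 or _b are one class to them, and where a whole thing is asked for, a point or a joint stands for the part that bears it (a point fixed in the world has none). Each returns a list of dicts, best first, with "conf" (0 to 1); they miss things now and then, are a little off and sometimes report something else, mostly with a low value. They report only what shows in the picture. A call takes as long as a camera call. They do not tell look-alikes from the thing itself.
- robot.look_for(camera, name): "position" ([column, row] as shares, 0 to 1, of the picture: columns of its width, rows of its height, amid what is visible of it).
- robot.place_of(camera, name): "position" ([column, row] as shares, 0 to 1, of the picture: columns of its width, rows of its height: a listed point, or the origin of a listed thing).
The state is a dict: "clock": time; "qpos": joint angles; "qd": joint speeds; "effort": joint torques, N m; "tool_pos": TCP position; "ee_rot": TCP orientation; "ft_force": force on the tool from outside, world axes, zero at the start; "wrist_torque": the same for the moment, N m; "grip_width": opening from 0.0 (shut) to 1.0 (fully open).
Only numpy, scipy, OpenCV 4.12 (cv2) and the standard library are available. Lean on these libraries where they do the work, as an engineer would, in place of code of your own. Each camera call takes 0.05 s, during which the arm holds its last target. There are 200 camera calls.

## Task

Put the vacuum aspirator back into service: turn the regulator knob until its pointed end stands at the raised index tab on the collar round it (leave the collar as it is), then slide the clear lock hood fully over the knob. Also take the empty square bottle that is draining mouth down in the tray and stand it upright, mouth up, flat on the floor of the aspirator's bottle bay. Do not drop the bottle or knock it over, and leave the tube rack, slide box, yellow tub and upturned beaker where they are.

Things in the scene. Friction and masses are not known exactly. Their poses are not given: they have to be found in the camera images.
- aspirator: Benchtop vacuum aspirator, fixed. Origin: centre of its underside; x away from the robot at yaw 0. Base plate 310 (x -165 to 145) x 190 (y) x 10 mm. In front (x -165 to -31 mm) the open bottle bay; behind (x -31 to 141, y -93 to 93 mm) the white pump housing, its flat top 90 mm above the bench with knob, hood and gauge. Two hose barbs on it at (112,-30), (112,-58) mm reach 118 mm above the bench.
- bay (a point): Centre of the flat floor of the bottle bay, 10 mm above the bench, at (-106, -20) mm of the aspirator; axes as the aspirator's. Floor 88 x 88 mm inside a rim 8 mm high and 4 mm thick.
- knob_axis (a point): Where the knob's vertical axis meets the housing top, 90 mm above the bench; axes as the aspirator's. Black knob: round skirt 41 mm diameter up to 13 mm above this point, then a grip bar 12 mm wide, 40 mm long (22 to the pointed end, 18 to the blunt end) from 13 to 35 mm above it. Around it the index collar, 61 mm diameter, 5 mm high. A thin steel stop 24 mm high stands 39 mm to its -y.
- post (a point): Top of the fixed chrome post, 10 mm diameter, on the rear corner of the housing at (126, 80) mm of the aspirator, 190 mm above the bench; a white handpiece (12 mm diameter) is parked 18 mm to its -x side, its top 193 mm above the bench.
- gauge (a point): Centre of the face of the round dial gauge, 54 mm diameter, lying face up on the housing at (106, 40) mm of the aspirator, 127 mm above the bench.
- regulator (a joint): Angle of the knob, rad, 0 to 4.7 between stops. At 0 the pointed end points to the aspirator's -x; it grows clockwise seen from above. Turns against a friction of 0.05 N m and stays where left.
- pointer (a point): The white mark at the pointed end of the knob, 24 mm from the axis and 13 mm above the housing; turns with the knob.
- index (a joint): Angle of the index collar, rad, same zero and direction as the knob's: the knob stands at the tab when both values are equal. Held by a stiff friction of 0.6 N m; it is not to be moved.
- index_tab (a point): Inner tip of the raised steel tab (5 mm wide) on the index collar, 24 mm from the axis; this point is 13 mm, the tab's top 14 mm above the housing; the pointer point lies on it when the knob is set.
- hood (a joint): Travel of the lock hood, m, 0 to 0.100. 0: at its far stop on the knob's aspirator +y side, its near edge then 67 mm from the knob's axis (67 mm less the travel); 0.100: at its end stop, right over the knob. It starts clear of the knob. It slides to the aspirator's -y as it grows, against a friction of 1.5 N, and stays where left.
- hood_fin (a point): Middle of the top edge of the hood's grip fin, 156 mm above the bench; moves with the hood, axes as the aspirator's. Aluminium fin 10 mm thick along the slide (y), 40 mm long (x), 20 mm high, standing on the hood's flat top. The hood: a clear open-ended channel 70 (x) x 66 (y) mm, its top 136 mm above the bench.
- tray: Grey draining tray, fixed, 250 (x) x 170 (y) mm, rim 16 mm high, 4 mm thick, floor 4 mm above the bench. Origin: centre of its underside.
- bottle: Empty white square-section bottle, about 0.1 kg, starting mouth down on the tray floor. Origin: centre of its flat bottom; z runs from bottom to mouth (down at the start), x and y normal to its flat sides. Body 56 x 56 mm for z 0 to 88 mm, then a round neck 34 mm diameter to the mouth at 125 mm; centre of mass near z 50 mm. It lies on a flat side without rolling.
- beaker: Glass beaker upturned on the tray, leave alone. Origin: centre of its bottom (its top as it stands, 92 mm above the bench); about 70 mm diameter, 88 mm high.
- tube_rack: White wire rack of capped sample tubes, leave alone. 86 (x) x 190 (y) x 110 mm high. Origin: centre of its underside.
- slide_box: Flat closed box of microscope slides lying on the bench, leave alone. 86 (x) x 62 (y) x 25 mm high. Origin: centre of its underside.
- sharps_tub: Open yellow tub, leave alone. 124 x 124 mm over its rim, 106 mm high. Origin: centre of its underside.
Mind the look-alikes: they are no part of the job. What is shaped like the bottle but red or turquoise is not meant.

How it is judged (in metres and radians):
On the way, in this order (a step that is already met when the one before it is completed fails the run):
1. with the hood still off it, the knob is set to the index tab (horizontal distance between pointer and index_tab below 0.004 m and value of joint hood below 0.05 m), for 0.2 s.
2. the hood is slid fully over the set knob (horizontal distance between pointer and index_tab below 0.004 m and value of joint hood above 0.096 m), for 0.2 s.
At the end, for the whole second after the job is handed in: Knob pointer within 4 mm of the index tab (24 mm from the axis), hood over the knob to within 4 mm of its stop, bottle at rest upright (0.08 rad), mouth up, on the bay floor: bottom within 4 mm in height and 18 mm of the bay centre along each side (all of step 2 and angle between bottle's own z axis and vertical below 0.08 rad and x of bottle in the frame of bay between -0.018 and 0.018 m and y of bottle in the frame of bay between -0.018 and 0.018 m and z of bottle in the frame of bay between -0.004 and 0.004 m and linear speed of bottle below 0.02 m/s and contact force between the fingers and bottle below 0.05 N and contact force between the fingers and aspirator below 0.05 N); the robot touches nothing.
It fails at once if the bottle is dropped or knocked over (it moves faster than 0.5 m/s with no finger on it) (contact force between the fingers and bottle below 0.05 N and linear speed of bottle above 0.5 m/s).
It fails at once if the index collar is turned (its tab moves more than 3 mm) (distance of index_tab from where it was at the start of the episode above 0.003 m).
It fails at once if the beaker, tube rack, slide box or yellow tub is shifted more than 25 mm (distance of any of beaker, tube_rack, slide_box, sharps_tub from where it was at the start of the episode above 0.025 m).
It also fails if it takes over 72 s, if anything falls off the work surface, if the arm or the gripper's body presses on something with over 40 N, if the wrist force passes 120 N, or if a joint passes its speed limit or range.

## Working session

There is one attempt and no reset: what is moved stays moved. The work goes in short steps, Python scripts to look and compute and a tool call to move; the robot and the scene stay as the last step left them, time stands still between calls to the robot, and variables do not carry over. Pictures are saved under pics/ and viewed, about 8 in all and at most 12, crops included, and the job is handed in when it is done.

Besides the shell and the picture viewer there is one more tool, called after "Call:" as name([rows], argument=value, ...), one row to a line, values as JSON. servo_tool: Moves the arm, as the interface text tells. Its arguments: {"type":"object","properties":{"motion":{"type":"array"},"squeeze":{"type":"number"}},"required":["motion"]}

```bash
mkdir -p pics; cat > h.py <<'E'
from workcell import robot
import numpy as np, cv2, json
from scipy.spatial.transform import Rotation as R
def cam(n):
    st=robot.get_state(); im,d=robot.camera(n); p=robot.camera_params(n)
    if 'world_from_camera' in p: W=np.array(p['world_from_camera'])
    else:
        T=np.eye(4);T[:3,:3]=R.from_quat(st['ee_rot']).as_matrix();T[:3,3]=st['tool_pos'];W=T@np.array(p['T_tool_cam'])
    return dict(im=im,d=d,K=np.array(p['K']),D=np.array(p['distortion'],float),W=W,n=n)
def ray(c,uv):
    q=cv2.undistortPoints(np.array([[uv]],float),c['K'],c['D'])[0,0]
    return c['W'][:3,3],c['W'][:3,:3]@np.array([q[0],q[1],1.])
def px(pos): return np.array(pos)*[560,420]
def atz(c,uv,z):
    o,v=ray(c,uv); return o+v*(z-o[2])/v[2]
def dep(c,uv):
    u,w=int(uv[0]),int(uv[1]); a=c['d'][max(0,w-1):w+2,max(0,u-1):u+2]; a=a[a>0]
    if not len(a): return None
    o,v=ray(c,uv); return o+v*np.median(a)
def tri(l):
    A=np.zeros((3,3));b=np.zeros(3)
    for c,uv in l:
        o,v=ray(c,uv);v=v/np.linalg.norm(v);P=np.eye(3)-np.outer(v,v);A+=P;b+=P@o
    x=np.linalg.solve(A,b); return x,[round(float(np.linalg.norm(np.cross(x-ray(c,uv)[0],ray(c,uv)[1]/np.linalg.norm(ray(c,uv)[1])))),1) for c,uv in l]
def proj(c,P):
    Wi=np.linalg.inv(c['W']); r,_=cv2.Rodrigues(Wi[:3,:3]); return cv2.projectPoints(np.array(P,float).reshape(-1,1,3),r,Wi[:3,3],c['K'],c['D'])[0].reshape(-1,2)
E
cat > a.py <<'E'
from h import *
np.set_printoptions(precision=0,suppress=True)
C={n:cam(n) for n in('side','top')}
for n in C: cv2.imwrite(f'pics/{n}1.png',C[n]['im']); print(n,C[n]['W'][:3,3])
Z=dict(aspirator=0,bay=10,knob_axis=90,post=190,gauge=127,pointer=103,index_tab=103,hood_fin=156,tray=0,bottle=129,beaker=92,tube_rack=0,slide_box=0,sharps_tub=0)
for k in Z:
    L={n:robot.place_of(n,k) for n in C}
    for n in C:
        for r in L[n][:4]:
            u=px(r['position']); print(k,n,round(r['conf'],2),u,'atz',atz(C[n],u,Z[k])[:2],'dep',dep(C[n],u))
    if all(L.values()): print('   tri',*tri([(C[n],px(L[n][0]['position'])) for n in C]))
E
python3 a.py; python3 -c "
from h import *
print(robot.get_state()['clock'])"
```

```text
side [ 410. -669.  543.]
top [ 338.   59. 1299.]
aspirator side 0.59 [324. 340.] atz [ 552. -227.] dep [ 530. -296.   85.]
aspirator side 0.44 [280. 204.] atz [534. 231.] dep [534. 226.   3.]
aspirator top 0.56 [367. 202.] atz [ 557. -219.] dep [ 541. -200.   91.]
   tri [ 556. -220.   -8.] [2.0, 2.0]
bay side 0.73 [268. 353.] atz [ 453. -252.] dep [ 453. -251.    8.]
bay top 0.84 [379. 237.] atz [ 447. -251.] dep [ 447. -251.   11.]
   tri [ 450. -252.    9.] [3.3, 3.3]
knob_axis side 0.57 [362. 323.] atz [ 594. -275.] dep [ 589. -285.  101.]
knob_axis top 0.97 [388. 188.] atz [ 584. -264.] dep [ 577. -255.  123.]
   tri [ 592. -268.   81.] [5.5, 5.5]
post side 0.68 [391. 215.] atz [ 674. -136.] dep [815. 149.   1.]
post top 0.59 [342. 151.] atz [ 667. -119.] dep [ 701. -138.   74.]
   tri [ 675. -122.  180.] [5.4, 5.4]
gauge side 0.63 [379. 255.] atz [ 652. -163.] dep [ 654. -160.  125.]
gauge top 0.93 [356. 162.] atz [ 652. -168.] dep [ 652. -168.  128.]
gauge top 0.36 [216. 228.] atz [469. 233.] dep [469. 233. 130.]
   tri [ 651. -167.  130.] [0.5, 0.5]
pointer side 0.65 [344. 30
[... 1698 characters left out ...]
] dep [658.  33.  -2.]
tube_rack top 0.6 [360. 144.] atz [ 748. -207.] dep [ 723. -190.   81.]
tube_rack top 0.4 [223. 217.] atz [518. 232.] dep [518. 232.   5.]
   tri [ 750. -208.  -10.] [1.2, 1.2]
slide_box side 0.66 [316. 264.] atz [580. -23.] dep [ 546. -153.  109.]
slide_box side 0.59 [322. 340.] atz [ 549. -226.] dep [ 530. -288.   76.]
slide_box top 0.69 [304. 195.] atz [583. -24.] dep [578. -22.  26.]
   tri [582. -23.   0.] [1.3, 1.3]
sharps_tub side 0.67 [348. 205.] atz [717. 213.] dep [698. 157.  35.]
sharps_tub top 0.84 [227. 158.] atz [709. 219.] dep [708. 218.   4.]
sharps_tub top 0.57 [385. 191.] atz [ 592. -280.] dep [ 573. -255.   96.]
   tri [715. 218.  -4.] [4.5, 4.5]
1.5
```

View pics/side1.png

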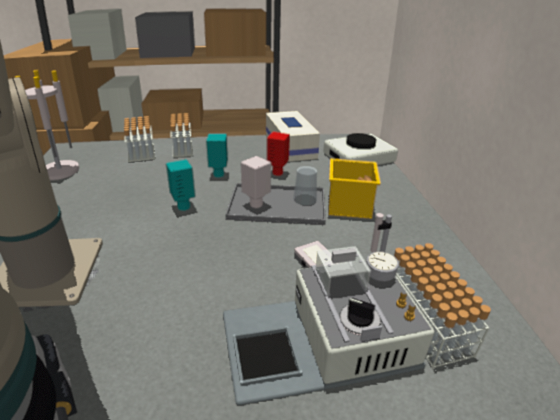

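View pics/top1.png

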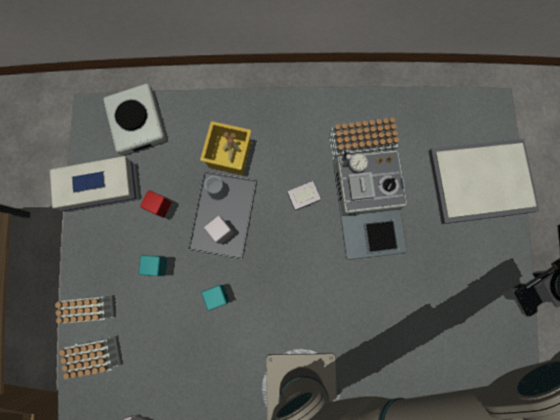

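Call:
servo_tool([
  [[0,0,50],0,0],
  [[45,50,40],0,-0.2],
  [[45,50,20],0,-0.2],
  [[45,50,0],0,-0.2],
  [[45,50,0],0,-0.2],
])

```text
clock: 2.12
tool_pos: [455.3, -399.7, 303.4]
ee_rot: [0.373, 0.6, -0.374, 0.601]
ft_force: [-0.0, 0.6, 0.9]
grip_width: 0.505
```

Call:
servo_tool([
  [[45,50,0],0,-0.2],
  [[35,45,0],0,-0.2],
  [[20,25,0],0,-0.2],
  [[0,0,0],0,-0.2],
])

```text
clock: 2.62
tool_pos: [557.6, -274.3, 303.8]
ee_rot: [0.371, 0.601, -0.37, 0.603]
ft_force: [0.8, -0.4, -0.1]
grip_width: 0.399
```

```bash
cat > b.py <<'E'
from h import *
np.set_printoptions(precision=1,suppress=True)
s=robot.get_state(); print(s['clock'],s['tool_pos'],R.from_quat(s['ee_rot']).as_matrix(),s['qpos'])
c=cam('wrist'); cv2.imwrite('pics/w1.png',c['im'])
Z=dict(bay=10,knob_axis=90,gauge=127,pointer=103,index_tab=103,hood_fin=156)
for k in Z:
    for r in robot.place_of('wrist',k)[:3]:
        u=px(r['position']); print(k,round(r['conf'],2),u,'atz',atz(c,u,Z[k])[:2],'dep',dep(c,u))
E
python3 b.py
```

```text
2.625 [ 557.6 -274.3  303.8] [[ 0.   0.9  0.5]
 [-0.   0.5 -0.9]
 [-1.   0.   0. ]] [ 0.4  0.5 -0.   1.5  0.   1.2 -0.7]
bay 0.62 [233.4 243.9] atz [ 444.6 -249.4] dep [ 444.3 -249.4    9.2]
knob_axis 0.58 [285.7 167.2] atz [ 595.2 -264.4] dep [ 597.2 -262.7  122.9]
gauge 0.87 [240.7  82.2] atz [ 655.9 -178.3] dep [ 656.  -178.1  125.5]
pointer 0.62 [268.6 183.3] atz [ 569.  -253.8] dep [ 567.9 -254.1   93.8]
index_tab 0.8 [270.6 159.8] atz [ 595.6 -243.4] dep [ 595.6 -243.4  102.7]
hood_fin 0.77 [209.2 142.1] atz [ 586.4 -179. ] dep [ 586.3 -178.8  155. ]
hood_fin 0.42 [240.6  82.5] atz [ 652.6 -183.5] dep [ 655.7 -178.1  125.6]
```

```bash
python3 -c "
import cv2; i=cv2.imread('pics/w1.png')[60:290,130:400]; cv2.imwrite('pics/w1c.png',cv2.resize(i,None,fx=2.6,fy=2.6,interpolation=2))"
```

```text
(no output)
```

View pics/w1c.png

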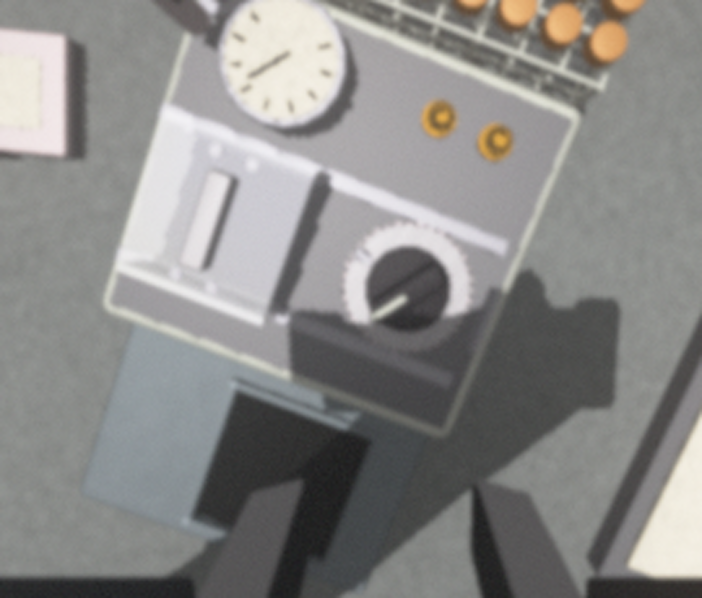

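```bash
cat > k.py <<'E'
from h import *
np.set_printoptions(precision=1,suppress=True)
def cloud(c):
    v,u=np.nonzero(c['d']>0); q=cv2.undistortPoints(np.stack([u,v],1).astype(float)[:,None],c['K'],c['D'])[:,0]
    z=c['d'][v,u].astype(float); P=np.c_[q*z[:,None],z]@c['W'][:3,:3].T+c['W'][:3,3]; return P,u,v
if __name__=='__main__':
    c=cam('wrist'); P,u,v=cloud(c)
    ax=np.array([595,-266])
    for lab,lo,hi,r0,r1 in (('bar',116,130,0,32),('collar',93.5,97,20,34),('tab',99,107,22,34),('fin',148,160,60,140),('gauge',123,130,60,140)):
        r=np.hypot(*(P[:,:2]-ax).T); m=(P[:,2]>lo)&(P[:,2]<hi)&(r>r0)&(r<r1)
        Q=P[m]
        if len(Q)<4: print(lab,len(Q)); continue
        (cx,cy),(w,h),a=cv2.minAreaRect(Q[:,:2].astype(np.float32))
        w_,V=np.linalg.eigh(np.cov(Q[:,:2].T)); d=V[:,1]
        print(lab,len(Q),'mean',Q.mean(0),'rect',round(cx,1),round(cy,1),round(w,1),round(h,1),round(a,1),'axis deg',np.degrees(np.arctan2(d[1],d[0])))
        if lab=='tab':print(Q)
    # housing-top yaw: edges of plane z 88..92
    m=(abs(P[:,2]-90)<2)&(P[:,0]>450); print('housing',cv2.minAreaRect(P[m][:,:2].astype(np.float32)))
    for t in ([360,308],[372,320],[405,298],[440,265]): 
        uv=np.array(t)/2.6+[130,60]; print(t,atz(c,uv,103),dep(c,uv))
    for t in ([170,110],[505,248],[120,262],[450,382],[350,68],[578,118],[107,305],[445,432]):
        uv=np.array(t)/2.6+[130,60]; print('edge',t,atz(c,uv,90)[:2],dep(c,uv))
    print('collarC',atz(c,np.array([408,288])/2.6+[130,60],95))
E
python3 k.py
```

```text
bar 334 mean [ 592.7 -265.7  123.7] rect 591.5 -265.3 12.0 38.5 59.1 axis deg 149.25607695675023
collar 657 mean [ 594.  -265.7   94.3] rect 594.9 -264.7 65.3 61.0 20.2 axis deg -170.45023388765856
tab 31 mean [ 594.9 -242.6  102.6] rect 585.3 -253.1 43.2 6.7 49.0 axis deg 50.51203495418109
[[ 599.7 -237.   103.1]
 [ 598.1 -236.5  103.2]
 [ 598.6 -237.5  102.1]
 [ 599.2 -238.6  103.7]
 [ 599.7 -239.7  102.6]
 [ 596.5 -235.9  101.8]
 [ 597.1 -237.   103.2]
 [ 597.6 -238.   101.9]
 [ 598.2 -239.1  103.3]
 [ 598.7 -240.2  102.6]
 [ 599.2 -241.3  101.8]
 [ 595.4 -236.4  101.2]
 [ 596.  -237.5  102.5]
 [ 596.6 -238.6  103.2]
 [ 597.2 -239.7  104.5]
 [ 597.6 -240.7  103. ]
 [ 598.1 -241.8  102.7]
 [ 598.6 -242.9  101.5]
 [ 595.5 -239.1  102.4]
 [ 596.  -240.2  103.3]
 [ 596.5 -241.2  102.5]
 [ 597.1 -242.3  102.4]
 [ 597.7 -243.4  103.6]
 [ 594.9 -240.7  102.6]
 [ 595.5 -241.7  102.9]
 [ 596.  -242.8  103. ]
 [ 596.6 -243.9  102.8]
 [ 595.  -243.4  104.2]
 [ 573.  -262.1  100.7]
 [ 573.  -270.4  100.3]
 [ 573.6 -271.5  100.8]]
fin 465 mean [ 591.3 -174.8  154.2] rect 612.2 -165.1 100.1 20.
[... 242 characters left out ...]
5)
[360, 308] [ 571.4 -256.7  103. ] [ 570.4 -256.9   94.5]
[372, 320] [ 568.8 -264.3  103. ] [ 567.7 -264.7   93.8]
[405, 298] [ 585.  -273.6  103. ] [ 585.  -273.7  102.7]
[440, 265] [ 605.9 -281.4  103. ] [ 605.7 -282.1   95.1]
edge [170, 110] [ 613.  -138.9] [ 613.4 -151.1  134.6]
edge [505, 248] [ 626.6 -306.8] [ 626.6 -307.    88.4]
edge [120, 262] [ 538.6 -144. ] [ 547.4 -155.8  135.1]
edge [450, 382] [ 556.7 -313.3] [ 556.5 -313.4   89.3]
edge [350, 68] [ 666.1 -205.3] [ 666.2 -205.2   89.1]
edge [578, 118] [ 693.5 -309.1] [ 711.2 -323.    -1.3]
edge [107, 305] [ 516.6 -146. ] [ 515.2 -144.6   84.4]
edge [445, 432] [ 532.6 -322.9] [ 513.3 -340.1   -1.9]
collarC [ 589.3 -273.3   95. ]
```

Call:
servo_tool([
  [[10,2,-25],10.5,-0.2],
  [[10,2,-25],10.5,-0.2],
  [[10,2,-25],10.5,-0.2],
  [[6,2,-25],10.5,-0.2],
  [[0,0,-20],10.5,-0.2],
])

```text
clock: 3.65
tool_pos: [591.4, -275.5, 183.4]
ee_rot: [0.062, 0.701, -0.061, 0.708]
ft_force: [0.7, 0.9, -0.6]
grip_width: 0.402
```

Call:
servo_tool([
  [[0,0,0],10.5,-0.2],
  [[0,0,0],10.5,-0.2],
  [[0,0,0],10.5,-0.2],
  [[0,0,0],10.5,-0.2],
  [[0,0,0],10.5,-0.2],
])

```text
clock: 4.28
tool_pos: [587.6, -279.7, 180.6]
ee_rot: [-0.262, 0.656, 0.265, 0.657]
ft_force: [0.2, 0.2, 1.0]
grip_width: 0.402
```

```bash
cat > s.py <<'E'
from h import *
s=robot.get_state(); M=R.from_quat(s['ee_rot']).as_matrix()
print(round(s['clock'],2),np.round(s['tool_pos'],1),'jaw',round(np.degrees(np.arctan2(M[1,2],M[0,2])),1),'ax',np.round(M[:,0],3),'q',np.round(s['qpos'],2),'grip mm',round(94*s['grip_width'],1),'F',np.round(s['ft_force'],1))
E
python3 s.py
```

```text
4.28 [ 587.6 -279.7  180.6] jaw 43.7 ax [ 0.     0.005 -1.   ] q [ 0.69  0.69 -0.49  1.52  0.35  1.02  0.87] grip mm 37.8 F [0.2 0.2 1. ]
```

Call:
servo_tool([
  [[6,14,-10],8,-0.2],
  [[0,0,0],8,-0.2],
  [[0,0,0],0,-0.2],
])

```text
clock: 4.65
tool_pos: [592.4, -268.8, 170.1]
ee_rot: [-0.352, 0.612, 0.354, 0.613]
ft_force: [0.3, 0.1, -1.3]
grip_width: 0.4
```

```bash
python3 s.py; sed -i 's/, ax=.*$//' k.py; python3 k.py | grep -E "^(bar|collar|tab|fin)"
```

```text
4.65 [ 592.4 -268.8  170.1] jaw 59.9 ax [-0.001  0.004 -1.   ] q [ 0.7   0.71 -0.56  1.53  0.42  1.02  1.08] grip mm 37.6 F [ 0.3  0.1 -1.3]
bar 716 mean [ 590.1 -265.3  123.7] rect 590.1 -265.1 11.6 38.4 59.8 axis deg 149.04073609358952
collar 1332 mean [ 588.9 -265.7   94.2] rect 594.7 -267.1 60.5 66.9 71.1 axis deg -144.86352004418308
tab 135 mean [ 584.5 -253.5  102. ] rect 582.7 -256.8 49.8 17.5 67.0 axis deg 53.99793549572262
fin 1294 mean [ 591.3 -173.7  154.1] rect 611.1 -164.9 101.6 21.9 25.8 axis deg -152.41929145771175
collarC [ 555.5 -240.6   95. ]
```

Call:
servo_tool([
  [[0,3,-18],0,-0.2],
  [[0,0,-17],0,-0.2],
  [[0,0,0],0,-0.2],
])

```text
clock: 5.08
tool_pos: [591.4, -265.9, 132.1]
ee_rot: [-0.35, 0.614, 0.353, 0.614]
ft_force: [-0.1, -1.5, 0.9]
grip_width: 0.4
```

```bash
python3 s.py
```

```text
5.08 [ 591.4 -265.9  132.1] jaw 59.6 ax [-0.003  0.004 -1.   ] q [ 0.69  0.75 -0.54  1.57  0.44  0.94  1.04] grip mm 37.6 F [-0.1 -1.5  0.9]
```

Call:
servo_tool([
  [[0,0,2],0,-1],
  [[0,0,0],0,-1],
  [[0,0,0],0,-1],
  [[0,0,0],0,-1],
], squeeze=10)

```text
clock: 5.58
tool_pos: [592.2, -265.9, 135.0]
ee_rot: [-0.35, 0.613, 0.352, 0.614]
ft_force: [-0.3, 0.3, 0.1]
grip_width: 0.022
```

```bash
python3 s.py
```

```text
5.58 [ 592.2 -265.9  135. ] jaw 59.5 ax [-0.001  0.004 -1.   ] q [ 0.69  0.75 -0.54  1.57  0.44  0.95  1.05] grip mm 2.1 F [-0.3  0.3  0.1]
```

```bash
python3 - <<'E'
from h import *
print(robot.tcp_to_tips)
a=cam('wrist')['im']; b=cam('side')['im'][210:330,280:420]
cv2.imwrite('pics/g1.png',np.hstack([cv2.resize(a,(440,330)),cv2.resize(b,(360,330),interpolation=2)]))
E
python3 s.py
```

```text
25.0
5.67 [ 592.2 -265.9  134.9] jaw 59.6 ax [-0.001  0.004 -1.   ] q [ 0.69  0.75 -0.54  1.57  0.44  0.95  1.05] grip mm 0.6 F [-0.4  0.3 -0.1]
```

View pics/g1.png

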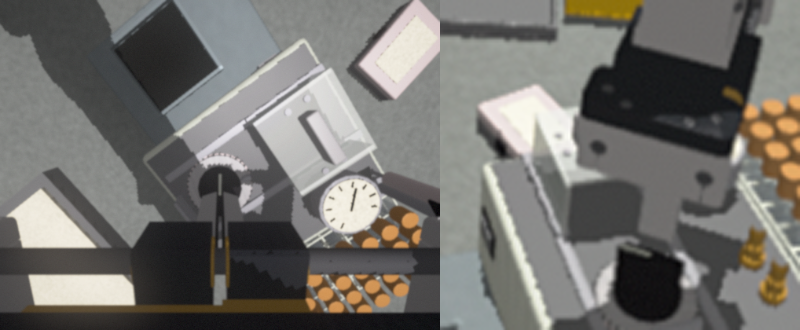

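```bash
python3 - <<'E'
from h import *
from k import cloud
np.set_printoptions(precision=1,suppress=True)
c=cam('side');P,u,v=cloud(c)
m=(abs(P[:,0]-592)<60)&(abs(P[:,1]+266)<60)&(P[:,2]>98)&(P[:,2]<210); Q=P[m]
for z in range(98,210,6):
    q=Q[(Q[:,2]>=z)&(Q[:,2]<z+6)]
    if len(q): print(z,len(q),'x',q[:,0].min(),q[:,0].max(),'y',q[:,1].min(),q[:,1].max(),'med',np.median(q[:,:2],0))
print(proj(c,[[592,-266,110],[592,-266,125],[592,-266,135]]))
im=c['im'].copy()
for p in proj(c,[[592,-266,110],[592,-266,125],[592,-266,160]]): print(p, dep(c,p))
E
python3 k.py | grep -E "^(bar|collar|tab|fin)"
```

```text
98 287 x 551.2026243326263 611.8020122894462 y -308.7678114969779 -208.18776683964523 med [ 587.  -279.1]
104 145 x 550.7913244532341 610.4263407104668 y -308.5659543707638 -206.2224681489265 med [ 590.2 -277.8]
110 150 x 551.0560337208185 609.7161656068822 y -308.7215632697809 -210.90670915612185 med [ 590.6 -278.3]
116 99 x 551.0611130669686 609.9772092839663 y -281.3595712762591 -208.96621849579907 med [ 584.5 -270.1]
122 168 x 551.1920105769493 608.6852642269487 y -280.8878275238997 -206.71371372057 med [ 589.8 -267. ]
128 37 x 550.5791635622155 583.5609361172093 y -215.83049515311905 -206.13352682717607 med [ 561.7 -211.7]
134 49 x 551.3979117567399 579.891393049875 y -215.719903471818 -206.08910250589054 med [ 562.8 -211.5]
140 6 x 585.5618853350543 601.0638453151935 y -274.64625788488246 -268.5740613605146 med [ 596.3 -270.7]
146 25 x 577.8694708376617 605.1231519725831 y -282.37120872687717 -261.90968854480093 med [ 587.9 -276.5]
152 46 x 577.3596534729952 603.5116887465365 y -281.70462676551483 -264.61635434531587 med [ 585.8 -276.1]
158 52 x 577.0888495507816 601.7860152797
[... 261 characters left out ...]
85.7 -276.8]
176 29 x 577.1173442134989 593.4995896387057 y -281.60279751107805 -272.8708530971212 med [ 587.3 -278.2]
[[361.2 309.3]
 [362.6 302.1]
 [363.6 297.2]]
[361.2 309.3] [ 589.4 -271.8  116.3]
[362.6 302.1] [ 592.2 -265.5  124.5]
[366.  284.4] [ 586.9 -277.3  170.7]
bar 440 mean [ 581.4 -260.1  123.6] rect 581.4 -260.0 11.3 18.5 60.0 axis deg 149.61003449334487
collar 1538 mean [ 583.3 -263.    94.3] rect 590.8 -263.7 65.2 56.7 51.4 axis deg 59.846440386186984
tab 182 mean [ 584.1 -254.   102. ] rect 582.7 -256.7 49.1 17.3 66.1 axis deg 53.953784613683844
fin 1926 mean [ 592.1 -173.4  154.2] rect 611.1 -164.9 102.1 21.9 26.0 axis deg -152.1616750507647
collarC [ 552.1 -236.7   95. ]
```

```bash
python3 - <<'E'
from h import *
c=cam('side');b=c['im'][210:330,300:420]; b=cv2.resize(b,(480,480),interpolation=2)
for z,col in ((110,(0,0,255)),(135,(0,255,0)),(160,(255,0,0))):
    p=(proj(c,[[592,-266,z]])[0]-[300,210])*4; cv2.circle(b,tuple(int(i) for i in p),3,col,-1)
w=cam('wrist');p=robot.camera_params('wrist'); Ti=np.linalg.inv(np.array(p['T_tool_cam'])); r,_=cv2.Rodrigues(Ti[:3,:3])
q=cv2.projectPoints(np.array([[25.,0,0],[0,0,0],[-25.,0,0]]),r,Ti[:3,3],w['K'],w['D'])[0].reshape(-1,2); print(np.array(p['T_tool_cam']).round(2),q)
a=w['im'].copy()
for k,col in zip(q,((0,0,255),(0,255,0),(255,0,0))): cv2.circle(a,tuple(int(i) for i in k),2,col,-1)
a=cv2.resize(a[200:420,200:345],(316,480),interpolation=2)
print([w['d'][y,275:285:3] for y in range(260,420,20)])
cv2.imwrite('pics/g2.png',np.hstack([b,a]))
E
```

```text
[[  -0.     -0.24    0.97 -184.54]
 [   0.     -0.97   -0.24   69.76]
 [   1.      0.      0.     -0.38]
 [   0.      0.      0.      1.  ]] [[280.0313951  243.31750047]
 [280.09058763 256.00535718]
 [280.16650901 272.27914216]]
[array([162.93254, 166.6828 , 166.38042, 162.30092], dtype=float32), array([140.29779, 143.3827 , 143.23978, 138.74763], dtype=float32), array([122.124275, 123.99481 , 124.99113 , 121.537415], dtype=float32), array([71.36043 , 74.03605 , 74.44887 , 71.695045], dtype=float32), array([69.07841, 72.91744, 73.03579, 69.86231], dtype=float32), array([ 72.031586, 371.79892 , 370.90848 ,  70.66239 ], dtype=float32), array([376.89526, 376.7294 , 377.484  , 377.26993], dtype=float32), array([58.08776 , 57.81727 , 58.053513, 58.31898 ], dtype=float32)]
```

View pics/g2.png

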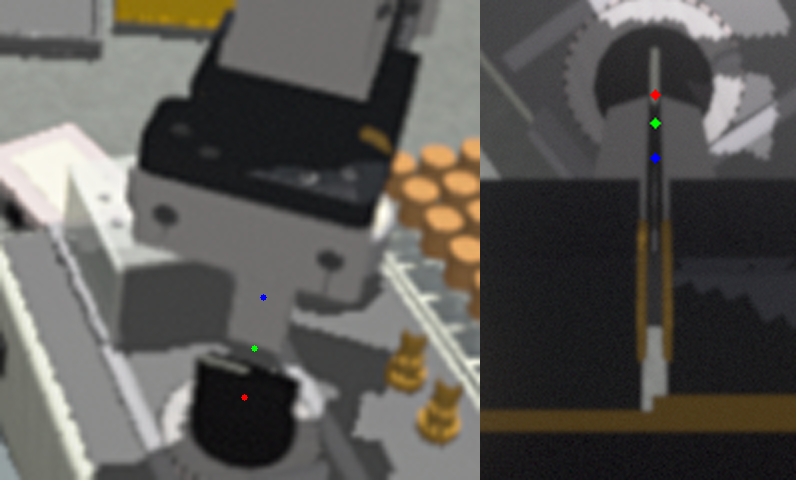

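```bash
python3 - <<'E'
from h import *
from k import cloud
np.set_printoptions(precision=1,suppress=True)
w=cam('wrist'); s=robot.get_state(); M=R.from_quat(s['ee_rot']).as_matrix()
P,u,v=cloud(w); T=(P-np.array(s['tool_pos']))@M
for col in (272,280,288):
    for r in range(225,300,3):
        i=np.nonzero((u==col)&(v==r))[0]
        if len(i): print(col,r,w['im'][r,col],T[i[0]],'world',P[i[0]])
E
```

```text
272 225 [43 41 41] [12.5 16.6 -5.3] world [ 574.9 -261.9  122.1]
272 228 [45 43 44] [10.4 15.2 -5.2] world [ 576.2 -262.6  124.2]
272 231 [42 40 42] [11.2 13.  -5.2] world [ 578.1 -263.7  123.5]
272 234 [42 42 44] [10.7 11.1 -5.2] world [ 579.8 -264.7  123.9]
272 237 [44 44 43] [11.4  8.8 -5.3] world [ 581.7 -265.9  123.2]
272 240 [38 38 38] [10.9  6.9 -5.3] world [ 583.3 -266.8  123.7]
272 243 [41 42 43] [10.7  4.9 -5.3] world [ 585.  -267.8  123.9]
272 246 [82 79 82] [-10.7  10.2  -4.7] world [ 580.8 -264.8  145.4]
272 249 [87 86 87] [-14.4   9.7  -4.7] world [ 581.3 -265.   149. ]
272 252 [86 86 86] [-18.6   9.4  -4.6] world [ 581.6 -265.1  153.2]
272 255 [87 85 87] [-25.2  10.1  -4.4] world [ 581.1 -264.6  159.8]
272 258 [87 87 87] [-27.9   9.4  -4.3] world [ 581.7 -264.9  162.5]
272 261 [85 84 85] [-33.    9.7  -4.2] world [ 581.5 -264.7  167.6]
272 264 [84 82 86] [-38.   10.1  -4.1] world [ 581.2 -264.4  172.6]
272 267 [85 85 85] [-40.7   9.6  -4. ] world [ 581.7 -264.6  175.3]
272 270 [85 84 86] [-44.    9.5  -4. ] world [ 581.9 -264.6  178.6]
272 273 [81 82 83] [-48.4   9.9  
[... 3287 characters left out ...]
4]
288 270 [88 87 88] [-45.    9.9   3.7] world [ 585.4 -257.8  179.7]
288 273 [86 85 86] [-48.7  10.    3.6] world [ 585.3 -257.9  183.4]
288 276 [84 82 85] [-52.1  10.    3.5] world [ 585.2 -257.9  186.8]
288 279 [88 85 87] [-55.2  10.    3.4] world [ 585.2 -258.   189.8]
288 282 [54 52 50] [-107.6   33.3    1.9] world [ 564.4 -247.7  242.3]
288 285 [37 33 32] [-109.7   33.5    1.8] world [ 564.2 -247.7  244.4]
288 288 [37 35 37] [-111.6   33.6    1.8] world [ 564.1 -247.7  246.3]
288 291 [34 33 33] [-114.4   34.2    1.7] world [ 563.6 -247.5  249.1]
288 294 [35 33 32] [-114.3   33.3    1.7] world [ 564.3 -247.9  249. ]
288 297 [29 27 26] [-117.1   34.     1.6] world [ 563.7 -247.6  251.8]
```

The cameras show the visible fingertips ending about 8 mm *behind* the reported TCP (z≈143.5 with the TCP at 135). The text puts them 25 mm ahead. The fingers closed on air above the bar, so I'll go by what the cameras measured.

Call:
servo_tool([
  [[0,0,0],0,-0.2],
  [[0,0,0],0,-0.2],
  [[0,0,-18],0,-0.2],
  [[0,0,-17],0,-0.2],
  [[0,0,0],0,-0.2],
])

```text
clock: 6.55
tool_pos: [592.5, -266.0, 97.1]
ee_rot: [-0.35, 0.613, 0.352, 0.614]
ft_force: [1.8, -0.6, 3.7]
grip_width: 0.401
```

```bash
python3 s.py
```

```text
6.55 [ 592.5 -266.    97.1] jaw 59.6 ax [-0.     0.003 -1.   ] q [ 0.68  0.79 -0.52  1.6   0.47  0.88  1.02] grip mm 37.7 F [ 1.8 -0.6  3.7]
```

Call:
servo_tool([
  [[0,0,4],0,-1],
  [[0,0,0],0,-1],
  [[0,0,0],0,-1],
  [[0,0,0],0,-1],
], squeeze=12)

```text
clock: 7.05
tool_pos: [591.4, -265.5, 99.6]
ee_rot: [-0.349, 0.614, 0.353, 0.614]
ft_force: [-0.4, 0.0, 0.7]
grip_width: 0.124
```

```bash
python3 s.py
```

```text
7.05 [ 591.4 -265.5   99.6] jaw 59.6 ax [-0.003  0.005 -1.   ] q [ 0.68  0.79 -0.52  1.6   0.47  0.89  1.02] grip mm 11.7 F [-0.4  0.   0.7]
```

Call:
servo_tool([
  [[0,0,0],-10,-1],
  [[0,0,0],-10,-1],
  [[0,0,0],-10,-1],
  [[0,0,0],-10,-1],
  [[0,0,0],-10,-1],
])

```text
clock: 7.68
tool_pos: [592.4, -265.0, 99.6]
ee_rot: [-0.048, 0.704, 0.051, 0.707]
ft_force: [0.4, 0.2, -1.2]
grip_width: 0.124
```

```bash
python3 s.py
```

```text
7.67 [ 592.4 -265.    99.6] jaw 8.1 ax [ 0.005  0.005 -1.   ] q [ 0.55  0.75 -0.28  1.61  0.25  0.82  0.3 ] grip mm 11.7 F [ 0.4  0.2 -1.2]
```

Call:
servo_tool([
  [[0,0,0],-8,-1],
  [[0,0,0],-7,-1],
  [[0,0,0],0,-1],
])

```text
clock: 8.05
tool_pos: [592.7, -265.0, 99.6]
ee_rot: [0.046, 0.703, -0.044, 0.708]
ft_force: [0.6, 0.1, -0.1]
grip_width: 0.124
```

```bash
python3 s.py; python3 - <<'E'
from h import *
from k import cloud
np.set_printoptions(precision=1,suppress=True)
for n in('wrist','top'):
    c=cam(n)
    for k in('pointer','index_tab'):
        for r in robot.place_of(n,k)[:2]: 
            u=px(r['position']);print(n,k,round(r['conf'],2),u,atz(c,u,103),dep(c,u))
    if n=='wrist': cv2.imwrite('pics/k2.png',c['im'])
E
```

```text
8.05 [ 592.7 -265.    99.6] jaw -7.4 ax [ 0.006  0.003 -1.   ] q [ 0.5   0.74 -0.2   1.61  0.19  0.8   0.09] grip mm 11.7 F [ 0.6  0.1 -0.1]
wrist pointer 0.59 [279.5 220. ] [ 595.5 -241.5  103. ] [ 595.5 -241.4  103.1]
wrist index_tab 0.61 [281.9 224.2] [ 596.6 -244.2  103. ] [ 596.5 -244.3  102.8]
top pointer 0.54 [382.  184.7] [ 590.7 -245.   103. ] [ 591.2 -245.5  101. ]
top pointer 0.27 [222.1 209.6] [524.9 220.1 103. ] [540.7 233.7   2.4]
top index_tab 0.52 [379.5 182.9] [ 596.2 -238.1  103. ] [ 597.1 -239.1   98.9]
```

```bash
python3 -c "
import cv2; i=cv2.imread('pics/k2.png')[170:270,220:340]; cv2.imwrite('pics/k2c.png',cv2.resize(i,None,fx=5,fy=5,interpolation=2))"
```

```text
(no output)
```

View pics/k2c.png

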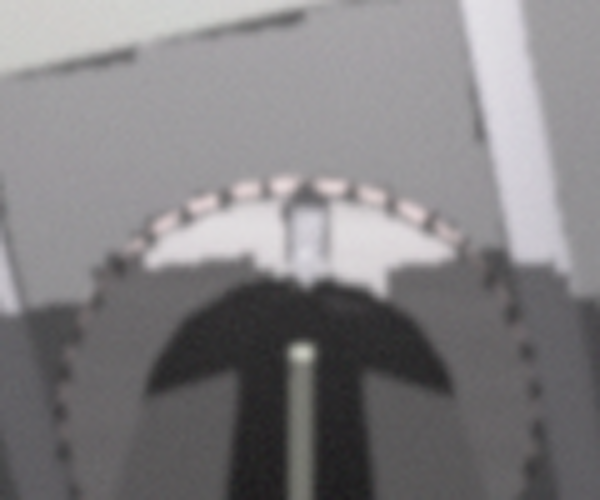

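Call:
servo_tool([
  [[0,0,0],0,-0.5],
  [[0,0,0],0,-0.5],
  [[0,0,45],-5,-0.5],
  [[0,0,40],-10,-0.5],
  [[0,45,10],-10.5,-0.5],
])

```text
clock: 8.98
tool_pos: [590.4, -223.3, 195.4]
ee_rot: [0.208, 0.674, -0.205, 0.678]
ft_force: [0.4, 1.2, -0.7]
grip_width: 0.249
```

Call:
servo_tool([
  [[0,40,0],-10.5,-0.2],
  [[0,0,0],-10.5,-0.2],
  [[0,0,0],-10.5,-0.2],
  [[0,0,0],-10.5,-0.2],
  [[0,0,0],-10.5,-0.2],
])

```text
clock: 9.6
tool_pos: [591.9, -175.6, 198.0]
ee_rot: [0.489, 0.509, -0.485, 0.516]
ft_force: [-0.3, -0.5, 0.7]
grip_width: 0.401
```

```bash
python3 s.py; cat > f.py <<'E'
from h import *
from k import cloud
np.set_printoptions(precision=1,suppress=True)
c=cam('wrist'); P,u,v=cloud(c)
for r in robot.place_of('wrist','hood_fin')[:2]:
    q=px(r['position']);a=atz(c,q,156);print('fin',round(r['conf'],2),q,a,dep(c,q))
    m=(P[:,2]>149)&(P[:,2]<160)&(np.hypot(*(P[:,:2]-a[:2]).T)<26)
    if m.sum()>5: print(m.sum(),cv2.minAreaRect(P[m][:,:2].astype(np.float32)),P[m].mean(0))
for k in('pointer','index_tab','knob_axis'):
    for r in robot.place_of('wrist',k)[:1]: print(k,round(r['conf'],2),atz(c,px(r['position']),90 if k=='knob_axis' else 103))
E
python3 f.py
```

```text
9.6 [ 591.9 -175.6  198. ] jaw -87.0 ax [ 0.011 -0.002 -1.   ] q [ 0.14  0.58  0.16  1.63 -0.11  0.93 -1.17] grip mm 37.7 F [-0.3 -0.5  0.7]
fin 0.68 [282.1 243.8] [ 586.2 -178.3  156. ] [ 585.8 -178.3  154.6]
657 ((584.562744140625, -178.15269470214844), (39.33926773071289, 9.987311363220215), 5.632054328918457) [ 585.4 -178.1  154.4]
pointer 0.7 [ 593.9 -241.6  103. ]
index_tab 0.8 [ 592.5 -242.3  103. ]
knob_axis 0.97 [ 590.6 -265.1   90. ]
```

Call:
servo_tool([
  [[-7,-2,-20],2.5,-0.2],
  [[0,0,-20],0,-0.2],
  [[0,0,-12],0,-0.2],
  [[0,0,-10],0,-0.2],
])

```text
clock: 10.35
tool_pos: [585.8, -178.7, 135.5]
ee_rot: [0.474, 0.523, -0.468, 0.532]
ft_force: [0.8, 0.9, -0.7]
grip_width: 0.403
```

```bash
python3 s.py
```

```text
10.35 [ 585.8 -178.7  135.5] jaw -83.5 ax [ 0.015 -0.002 -1.   ] q [ 0.17  0.64  0.13  1.71 -0.12  0.78 -1.1 ] grip mm 37.9 F [ 0.8  0.9 -0.7]
```

Call:
servo_tool([
  [[0,0,0],0,-1],
  [[0,0,0],0,-1],
  [[0,0,0],0,-1],
  [[1,-10,0],0,-1],
  [[2,-20,0],0,-1],
], squeeze=15)

```text
clock: 10.98
tool_pos: [588.9, -207.1, 135.7]
ee_rot: [0.473, 0.525, -0.466, 0.532]
ft_force: [-0.2, 0.7, -2.3]
grip_width: 0.11
```

Call:
servo_tool([
  [[2,-20,0],0,-1],
  [[2,-20,0],0,-1],
  [[1,-13,0],0,-1],
  [[0,0,0],0,-1],
])

```text
clock: 11.48
tool_pos: [594.5, -266.1, 135.7]
ee_rot: [0.475, 0.524, -0.467, 0.531]
ft_force: [-0.7, 5.5, 1.5]
grip_width: 0.106
```

```bash
python3 s.py
```

```text
11.47 [ 594.5 -266.1  135.7] jaw -83.5 ax [ 0.015  0.003 -1.   ] q [ 0.31  0.69  0.12  1.59 -0.12  0.85 -0.98] grip mm 10.0 F [-0.7  5.5  1.5]
```

Call:
servo_tool([
  [[0,-4,0],0,-1],
  [[0,-4,0],0,-1],
  [[0,-4,0],0,-1],
])

```text
clock: 11.85
tool_pos: [594.5, -265.9, 135.6]
ee_rot: [0.478, 0.531, -0.461, 0.526]
ft_force: [-1.3, 9.0, 3.0]
grip_width: 0.109
```

Call:
servo_tool([
  [[0,0,0],0,-0.4],
  [[0,0,0],0,-0.2],
  [[0,0,40],0,0],
  [[0,0,40],0,0],
  [[-30,40,40],0,0.3],
])

```text
clock: 12.48
tool_pos: [563.6, -234.5, 254.6]
ee_rot: [0.477, 0.529, -0.465, 0.525]
ft_force: [1.0, 1.7, 0.9]
grip_width: 0.568
```

```bash
python3 s.py; python3 f.py
```

```text
12.47 [ 563.6 -234.5  254.6] jaw -83.6 ax [ 0.007  0.017 -1.   ] q [ 0.27  0.52  0.14  1.56 -0.1   1.06 -1.02] grip mm 53.4 F [1.  1.7 0.9]
fin 0.97 [319.1 191.2] [ 593.4 -266.   156. ] [ 593.1 -266.2  154.4]
487 ((592.7977294921875, -266.29754638671875), (39.24985122680664, 10.240655899047852), 5.760234832763672) [ 593.3 -265.9  154.4]
```

Call:
servo_tool([
  [[-25,55,40],0,0.8],
  [[-20,58,30],0,1],
  [[-15,58,0],0,1],
  [[-10,58,0],0,1],
  [[0,58,0],0,1],
])

```text
clock: 13.35
tool_pos: [495.3, 42.5, 311.8]
ee_rot: [0.478, 0.528, -0.472, 0.52]
ft_force: [0.7, -0.2, 0.9]
grip_width: 0.998
```

Call:
servo_tool([
  [[0,58,0],0,1],
  [[0,58,0],0,1],
  [[0,35,0],0,1],
  [[0,0,0],0,1],
])

```text
clock: 13.85
tool_pos: [496.6, 199.7, 305.9]
ee_rot: [0.475, 0.529, -0.474, 0.519]
ft_force: [0.3, -0.2, 0.2]
grip_width: 1.001
```

```bash
python3 s.py; cat > o.py <<'E'
from h import *
from k import cloud
np.set_printoptions(precision=1,suppress=True)
for n in('wrist','top'):
    c=cam(n); P,u,v=cloud(c)
    for r in robot.place_of(n,'bottle')[:4]:
        q=px(r['position']);print(n,'bottle',round(r['conf'],2),q,atz(c,q,129)[:2],dep(c,q))
    m=(P[:,2]>120)&(P[:,2]<140)&(np.hypot(P[:,0]-475,P[:,1]-233)<50)
    print(n,m.sum(),cv2.minAreaRect(P[m][:,:2].astype(np.float32)) if m.sum()>5 else '',P[m].mean(0))
    m=(P[:,2]>12)&(P[:,2]<24)&(np.abs(P[:,0]-528)<170)&(np.abs(P[:,1]-233)<125)
    print('tray',m.sum(),cv2.minAreaRect(P[m][:,:2].astype(np.float32)))
    m=(P[:,2]>85)&(P[:,2]<100)&(np.hypot(P[:,0]-615,P[:,1]-256)<50); print('beaker',m.sum(),P[m].mean(0) if m.any() else '')
    cv2.imwrite(f'pics/o_{n}.png',c['im'])
E
python3 o.py
```

```text
13.85 [496.6 199.7 305.9] jaw -84.3 ax [-0.009  0.011 -1.   ] q [-0.43  0.36  0.01  1.68 -0.02  1.11 -1.89] grip mm 94.1 F [ 0.3 -0.2  0.2]
wrist bottle 0.97 [237.3 353.7] [284.3 236.8] [280.2 237.3 123.8]
wrist bottle 0.78 [ 96.  282.7] [368.6 421.3] [525.8 249.6 414.6]
wrist bottle 0.76 [ 92.9 132.9] [552.2 416.4] [552.  419.6 123.6]
wrist bottle 0.72 [253.8 216.9] [474.3 229.9] [474.1 230.  128.2]
wrist 2100 ((469.9346618652344, 231.90948486328125), (56.3009033203125, 56.48796463012695), 38.41823959350586) [471.8 231.6 127.3]
tray 1732 ((552.6434326171875, 227.07647705078125), (170.2430877685547, 302.9544677734375), 79.18023681640625)
beaker 1612 [604.5 247.7  90.8]
top bottle 0.93 [146.4 266.6] [363.1 428.6] [363.2 429.4 126.3]
top bottle 0.72 [150.1 201.4] [547.6 423.6] [548.4 424.9 124.7]
top 0  [nan nan nan]
tray 89 ((584.26904296875, 155.26620483398438), (209.2989044189453, 86.93719482421875), 21.135805130004883)
beaker 0 o.py:9: RuntimeWarning: Mean of empty slice.
  print(n,m.sum(),cv2.minAreaRect(P[m][:,:2].astype(np.float32)) if m.sum()>5 else '',P[m].mean(0))
  ret = um.true_divide(
```

Call:
servo_tool([
  [[-13,16,-30],10,1],
  [[-12,16,-40],10,1],
  [[0,0,-40],10,1],
  [[0,0,-30],3,1],
  [[0,0,0],0,1],
])

```text
clock: 14.68
tool_pos: [475.9, 218.2, 164.7]
ee_rot: [0.308, 0.64, -0.307, 0.634]
ft_force: [0.1, -0.5, 0.6]
grip_width: 1.0
```

```bash
python3 s.py; python3 o.py 2>/dev/null | grep wrist
```

```text
14.68 [475.9 218.2 164.7] jaw -51.6 ax [-0.007  0.004 -1.   ] q [-0.39  0.5  -0.13  1.9   0.08  0.75 -1.46] grip mm 94.0 F [ 0.1 -0.5  0.6]
wrist bottle 0.88 [259.8 233.3] [469.6 231.9] [469.2 231.7 127.3]
wrist 5408 ((470.03021240234375, 232.33453369140625), (55.772972106933594, 56.09770202636719), 38.343631744384766) [471.4 233.  127.4]
```

Call:
servo_tool([
  [[-6,14,0],0,1],
  [[0,2,-20],0,1],
  [[0,0,-25],0,1],
  [[0,0,-22],0,1],
  [[0,0,-8],0,1],
])

```text
clock: 15.5
tool_pos: [474.2, 244.7, 97.1]
ee_rot: [0.314, 0.636, -0.3, 0.638]
ft_force: [0.3, 0.4, 0.9]
grip_width: 1.001
```

```bash
python3 s.py
```

```text
15.5 [474.2 244.7  97.1] jaw -51.4 ax [ 0.011  0.016 -1.   ] q [-0.45  0.6  -0.11  1.96  0.1   0.57 -1.52] grip mm 94.1 F [0.3 0.4 0.9]
```

Call:
servo_tool([
  [[-4,-12,0],0,1],
  [[0,0,-8],0,1],
  [[0,0,-5],0,1],
])

```text
clock: 15.88
tool_pos: [470.9, 233.4, 85.5]
ee_rot: [0.314, 0.635, -0.299, 0.639]
ft_force: [-0.6, 0.2, -1.0]
grip_width: 1.006
```

```bash
python3 s.py
```

```text
15.88 [470.9 233.4  85.5] jaw -51.4 ax [ 0.014  0.018 -1.   ] q [-0.43  0.61 -0.11  1.99  0.11  0.53 -1.51] grip mm 94.6 F [-0.6  0.2 -1. ]
```

Call:
servo_tool([
  [[0,0,0],0,-1],
  [[0,0,0],0,-1],
  [[0,0,0],0,-1],
  [[0,0,0],0,-1],
  [[0,0,0],0,-1],
], squeeze=12)

```text
clock: 16.5
tool_pos: [471.5, 233.7, 85.9]
ee_rot: [0.315, 0.635, -0.298, 0.639]
ft_force: [0.4, 0.1, -0.5]
grip_width: 0.596
```

Call:
servo_tool([
  [[0,0,15],0,-1],
  [[0,0,25],0,-1],
  [[0,0,20],0,-1],
])

```text
clock: 16.88
tool_pos: [470.0, 233.0, 147.6]
ee_rot: [0.314, 0.636, -0.299, 0.638]
ft_force: [0.1, -0.2, -1.6]
grip_width: 0.595
```

```bash
python3 s.py
```

```text
16.88 [470.  233.  147.6] jaw -51.4 ax [ 0.012  0.017 -1.   ] q [-0.42  0.51 -0.13  1.94  0.09  0.68 -1.49] grip mm 55.9 F [ 0.1 -0.2 -1.6]
```

Call:
servo_tool([
  [[-3,-20,0],-6,-1],
  [[-6,-32,0],-8,-1],
  [[-7,-35,0],-8,-1],
  [[-7,-35,0],-8,-1],
  [[-5,-30,-10],-8,-1],
])

```text
clock: 17.5
tool_pos: [444.3, 81.5, 144.8]
ee_rot: [0.512, 0.493, -0.491, 0.505]
ft_force: [-0.5, -0.4, -2.2]
grip_width: 0.598
```

```bash
python3 s.py
```

```text
17.5 [444.3  81.5 144.8] jaw -90.3 ax [ 0.033  0.009 -0.999] q [-0.29  0.42  0.06  2.14 -0.05  0.54 -1.76] grip mm 56.2 F [-0.5 -0.4 -2.2]
```

Call:
servo_tool([
  [[0,-10,-15],0,-1],
  [[0,0,-20],0,-1],
  [[0,0,-15],0,-1],
  [[0,0,-6],0,-1],
  [[0,0,-2],0,-1],
])

```text
clock: 18.12
tool_pos: [445.4, 69.1, 89.3]
ee_rot: [0.515, 0.49, -0.491, 0.504]
ft_force: [-0.2, -0.1, -0.4]
grip_width: 0.596
```

```bash
python3 s.py
```

```text
18.12 [445.4  69.1  89.3] jaw -90.6 ax [ 0.038  0.01  -0.999] q [-0.25  0.52  0.04  2.2  -0.06  0.38 -1.73] grip mm 56.1 F [-0.2 -0.1 -0.4]
```

Call:
servo_tool([
  [[12,0,0],0,-1],
  [[12,0,0],0,-1],
  [[5,0,-5],0,-1],
  [[0,0,-3],0,-1],
  [[0,0,0],0,-1],
])

```text
clock: 18.75
tool_pos: [478.4, 69.6, 82.1]
ee_rot: [0.516, 0.49, -0.49, 0.505]
ft_force: [-0.6, -0.3, -1.6]
grip_width: 0.596
```

```bash
python3 s.py
```

```text
18.75 [478.4  69.6  82.1] jaw -90.6 ax [ 0.041  0.011 -0.999] q [-0.23  0.57  0.04  2.13 -0.06  0.41 -1.72] grip mm 56.0 F [-0.6 -0.3 -1.6]
```

Call:
servo_tool([
  [[0,0,-2],0,-1],
  [[14,0,0],0,-1],
  [[14,0,0],0,-1],
  [[14,0,-3],0,-1],
  [[14,0,-5],0,-1],
], squeeze=5)

```text
clock: 19.38
tool_pos: [538.7, 69.0, 73.5]
ee_rot: [0.517, 0.489, -0.489, 0.506]
ft_force: [0.1, -0.7, 3.8]
grip_width: 0.597
```

```bash
python3 s.py; python3 - <<'E'
from h import *
c=cam('side'); cv2.imwrite('pics/t1.png',cv2.resize(c['im'][120:320,150:400],(800,640),interpolation=2)[:600])
E
```

```text
19.38 [538.7  69.   73.5] jaw -90.6 ax [ 0.045  0.011 -0.999] q [-0.21  0.64  0.04  1.98 -0.06  0.48 -1.7 ] grip mm 56.1 F [ 0.1 -0.7  3.8]
```

View pics/t1.png

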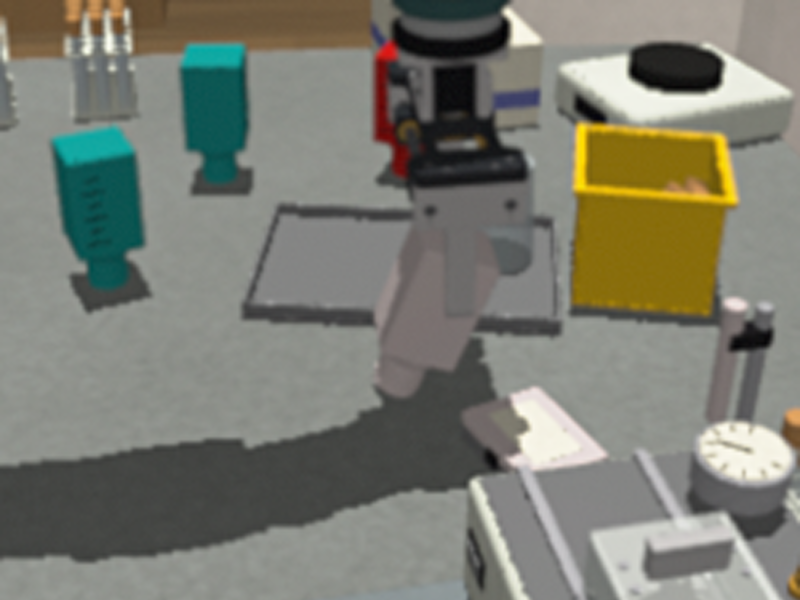

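Call:
servo_tool([
  [[12,0,-7],0,-1],
  [[12,0,-8],0,-1],
  [[11,0,-9],0,-1],
  [[10,0,-10],0,-1],
  [[7,0,-10],0,-1],
])

```text
clock: 20.05
tool_pos: [597.5, 69.0, 26.1]
ee_rot: [0.518, 0.487, -0.488, 0.506]
ft_force: [1.4, -0.6, 2.4]
grip_width: 0.596
```

```bash
python3 s.py
```

```text
20.05 [597.5  69.   26.1] jaw -90.6 ax [ 0.049  0.011 -0.999] q [-0.18  0.77  0.04  1.84 -0.06  0.48 -1.69] grip mm 56.0 F [ 1.4 -0.6  2.4]
```

Call:
servo_tool([
  [[5,0,-7],0,-1],
  [[5,0,-7],0,-1],
  [[3,0,-7],0,-1],
  [[1,0,-5],0,-1],
  [[0,0,0],0,-1],
])

```text
clock: 20.68
tool_pos: [611.6, 69.4, -2.9]
ee_rot: [0.517, 0.488, -0.488, 0.506]
ft_force: [1.2, 0.1, -0.8]
grip_width: 0.599
```

```bash
python3 s.py; python3 - <<'E'
from h import *
c=cam('side'); cv2.imwrite('pics/t2.png',cv2.resize(c['im'][160:310,200:400],(800,600),interpolation=2))
E
```

```text
20.68 [611.6  69.4  -2.9] jaw -90.6 ax [ 0.047  0.011 -0.999] q [-0.18  0.83  0.03  1.81 -0.06  0.45 -1.68] grip mm 56.3 F [ 1.2  0.1 -0.8]
```

View pics/t2.png

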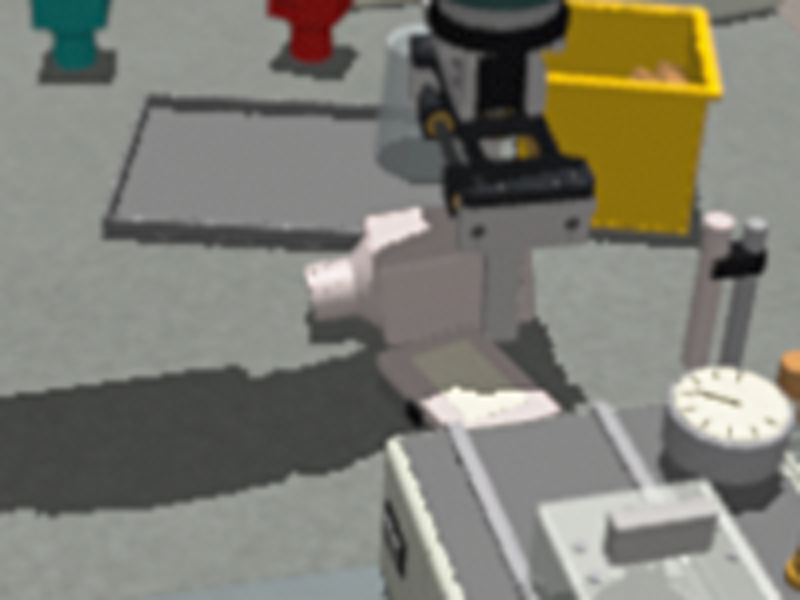

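Call:
servo_tool([
  [[0,0,0],0,0.35],
  [[0,0,0],0,0.45],
  [[0,0,0],0,0.45],
  [[0,0,30],0,0.45],
  [[-20,0,50],0,0.45],
])

```text
clock: 21.35
tool_pos: [586.7, 69.3, 74.9]
ee_rot: [0.515, 0.49, -0.491, 0.504]
ft_force: [-0.4, 0.5, 0.4]
grip_width: 0.723
```

Call:
servo_tool([
  [[-50,0,50],0,0],
  [[-50,0,40],0,-0.1],
  [[-10,0,0],0,-0.1],
])

```text
clock: 21.72
tool_pos: [482.7, 69.7, 163.5]
ee_rot: [0.517, 0.489, -0.489, 0.505]
ft_force: [0.8, 1.0, -0.5]
grip_width: 0.463
```

```bash
python3 s.py; cat > l.py <<'E'
from h import *
from k import cloud
np.set_printoptions(precision=1,suppress=True)
c=cam('wrist'); P,u,v=cloud(c); cv2.imwrite('pics/l.png',c['im'])
for lo,hi,n in ((51,62,'body'),(30,46,'neck')):
    m=(P[:,2]>lo)&(P[:,2]<hi)&(P[:,0]>430)&(P[:,0]<660)&(P[:,1]>25)&(P[:,1]<115)
    if n=='neck': m&=P[:,0]<545
    Q=P[m]; print(n,m.sum(),cv2.minAreaRect(Q[:,:2].astype(np.float32)),Q.min(0),Q.max(0),np.median(Q,0))
E
python3 l.py
```

```text
21.73 [482.7  69.7 163.5] jaw -90.6 ax [ 0.044  0.012 -0.999] q [-0.24  0.43  0.06  2.04 -0.05  0.62 -1.73] grip mm 43.5 F [ 0.8  1.  -0.5]
body 6324 ((590.9348754882812, 69.30010223388672), (55.71480178833008, 91.22590637207031), 89.34217071533203) [545.3  41.3  51. ] [636.8  97.5  57.7] [593.6  69.2  54.7]
neck 1040 ((528.1058349609375, 70.160400390625), (46.00297546386719, 32.705650329589844), 89.40119171142578) [511.6  47.   30.1] [544.7  93.   46. ] [528.2  70.   41.2]
```

Call:
servo_tool([
  [[40,0,-30],0,0.15],
  [[4,0,-40],0,0.15],
  [[0,0,-40],0,0.15],
  [[0,0,-25],0,0.15],
  [[0,0,0],0,0.15],
])

```text
clock: 22.4
tool_pos: [531.7, 69.6, 18.3]
ee_rot: [0.517, 0.489, -0.489, 0.505]
ft_force: [-0.5, 0.8, -0.3]
grip_width: 0.578
```

```bash
python3 s.py
```

```text
22.4 [531.7  69.6  18.3] jaw -90.7 ax [ 0.043  0.011 -0.999] q [-0.2   0.73  0.03  2.02 -0.07  0.35 -1.7 ] grip mm 54.3 F [-0.5  0.8 -0.3]
```

Call:
servo_tool([
  [[-5,0,-8],0,0.15],
  [[0,0,0],0,-1],
  [[0,0,0],0,-1],
  [[0,0,0],0,-1],
  [[0,0,0],0,-1],
], squeeze=4)

```text
clock: 23.02
tool_pos: [528.8, 69.8, 11.8]
ee_rot: [0.518, 0.488, -0.488, 0.506]
ft_force: [0.6, -0.4, -0.3]
grip_width: 0.335
```

```bash
python3 s.py
```

```text
23.02 [528.8  69.8  11.8] jaw -90.7 ax [ 0.047  0.012 -0.999] q [-0.2   0.74  0.03  2.03 -0.07  0.32 -1.7 ] grip mm 31.5 F [ 0.6 -0.4 -0.3]
```

Call:
servo_tool([
  [[0,0,0],0,0],
  [[-2,0,-6],0,0],
  [[0,0,-1],0,-1],
  [[0,0,0],0,-1],
  [[0,0,0],0,-1],
], squeeze=4)

```text
clock: 23.65
tool_pos: [527.2, 69.9, 4.7]
ee_rot: [0.518, 0.488, -0.488, 0.506]
ft_force: [-0.8, -0.3, 1.2]
grip_width: 0.339
```

```bash
python3 s.py
```

```text
23.65 [527.2  69.9   4.7] jaw -90.7 ax [ 0.049  0.012 -0.999] q [-0.2   0.75  0.03  2.04 -0.07  0.3  -1.7 ] grip mm 31.9 F [-0.8 -0.3  1.2]
```

Call:
servo_tool([
  [[5,0,13],0,-1],
  [[6,0,14],0,-1],
  [[8,0,12],0,-1],
  [[9,0,11],0,-1],
  [[11,0,9],0,-1],
])

```text
clock: 24.28
tool_pos: [563.7, 69.5, 64.0]
ee_rot: [0.516, 0.489, -0.489, 0.505]
ft_force: [-1.4, -0.2, 0.0]
grip_width: 0.341
```

```bash
python3 s.py; python3 - <<'E'
from h import *
c=cam('side'); cv2.imwrite('pics/t3.png',cv2.resize(c['im'][160:310,200:400],(600,450),interpolation=2))
E
```

```text
24.27 [563.7  69.5  64. ] jaw -90.7 ax [ 0.042  0.011 -0.999] q [-0.2   0.68  0.04  1.91 -0.06  0.51 -1.69] grip mm 32.0 F [-1.4 -0.2  0. ]
```

View pics/t3.png

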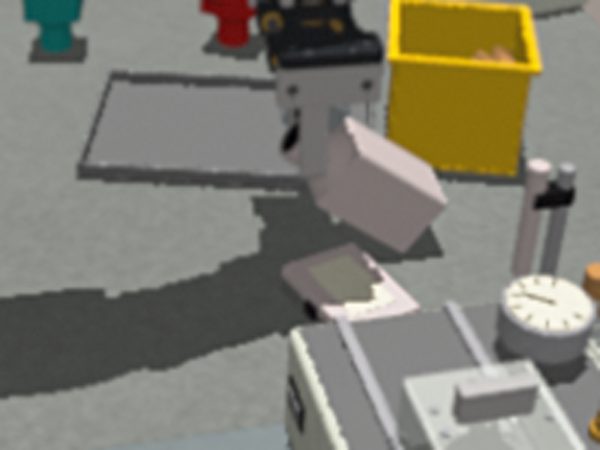

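Call:
servo_tool([
  [[13,0,9],0,-1],
  [[13,0,7],0,-1],
  [[14,0,5],0,-1],
  [[14,0,4],0,-1],
  [[13,0,2],0,-1],
])

```text
clock: 24.95
tool_pos: [631.0, 69.2, 91.0]
ee_rot: [0.516, 0.49, -0.49, 0.504]
ft_force: [-0.1, 0.5, -1.1]
grip_width: 0.338
```

Call:
servo_tool([
  [[13,0,1],0,-1],
  [[10,0,-1],0,-1],
  [[5,0,-1],0,-1],
  [[0,0,0],0,-1],
])

```text
clock: 25.45
tool_pos: [658.3, 69.0, 87.7]
ee_rot: [0.515, 0.491, -0.491, 0.503]
ft_force: [0.5, 0.1, -1.2]
grip_width: 0.338
```

```bash
python3 s.py; python3 - <<'E'
from h import *
c=cam('side'); cv2.imwrite('pics/t4.png',cv2.resize(c['im'][160:310,220:420],(600,450),interpolation=2))
E
```

```text
25.45 [658.3  69.   87.7] jaw -90.7 ax [ 0.036  0.011 -0.999] q [-0.17  0.75  0.05  1.62 -0.06  0.73 -1.68] grip mm 31.7 F [ 0.5  0.1 -1.2]
```

View pics/t4.png

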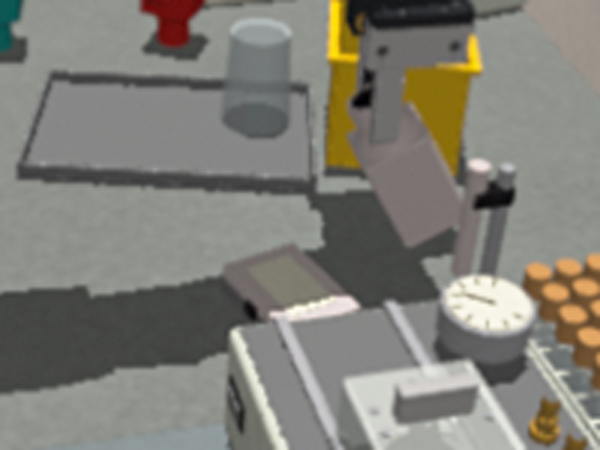

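Call:
servo_tool([
  [[0,0,-5],0,-1],
  [[8,0,-2],0,-1],
  [[8,0,0],0,-1],
  [[8,0,1],0,-1],
  [[8,0,1],0,-1],
], squeeze=3)

```text
clock: 26.12
tool_pos: [691.5, 69.1, 87.3]
ee_rot: [0.516, 0.49, -0.49, 0.504]
ft_force: [0.0, 0.3, -1.5]
grip_width: 0.338
```

```bash
python3 s.py; cat > ti.py <<'E'
from h import *
from k import cloud
import sys
np.set_printoptions(precision=1,suppress=True)
c=cam('side'); P,u,v=cloud(c); s=robot.get_state(); x,y=s['tool_pos'][:2]
# near (-y) flat face of bottle body, edges vs height
zt=float(sys.argv[1]) if len(sys.argv)>1 else 100
m=(abs(P[:,0]-x)<110)&(abs(P[:,1]-y)<45)&(P[:,2]>float(sys.argv[2]) if len(sys.argv)>2 else 5)&(P[:,2]<zt)
m&=(abs(P[:,0]-x)<110)&(abs(P[:,1]-y)<45)
Q=P[m]; L=[]
for z in np.arange(Q[:,2].min(),zt,8):
    q=Q[(Q[:,2]>=z)&(Q[:,2]<z+8)]
    if len(q)>2: print(round(z),len(q),'x',q[:,0].min(),q[:,0].max(),'y',q[:,1].min(),np.median(q[:,1]))
E
python3 ti.py
```

```text
26.12 [691.5  69.1  87.3] jaw -90.7 ax [ 0.04   0.011 -0.999] q [-0.16  0.79  0.05  1.53 -0.06  0.78 -1.67] grip mm 31.8 F [ 0.   0.3 -1.5]
```

```bash
cat > ti.py <<'E'
from h import *
from k import cloud
np.set_printoptions(precision=1,suppress=True)
c=cam('side'); P,u,v=cloud(c); s=robot.get_state(); x,y=s['tool_pos'][:2]
Q=P[(abs(P[:,0]-x)<110)&(abs(P[:,1]-y)<45)&(P[:,2]>4)&(P[:,2]<s['tool_pos'][2]+90)]
for z in np.arange(4,s['tool_pos'][2]+60,9):
    q=Q[(Q[:,2]>=z)&(Q[:,2]<z+9)]
    if len(q)>2: print(round(z),len(q),'x',q[:,0].min(),q[:,0].max(),'y',q[:,1].min(),np.median(q[:,1]))
E
python3 ti.py
```

```text
4 36 x 695.0464199223901 720.7617323948336 y 38.89283717759349 41.87890551083865
13 52 x 692.4644733579285 745.3170507249866 y 37.185644501750744 42.13361200184636
22 71 x 586.209335553878 748.21394688726 y 24.161401113810257 41.49712593764889
31 61 x 687.1002158547506 744.0243669325034 y 37.96532435935774 41.32898767603501
40 59 x 684.1044840202311 723.3082615871128 y 38.548259737404464 41.72537147364267
49 71 x 681.2208753789513 723.5814740478502 y 38.42679456197084 41.49119191312627
58 72 x 677.7496886350007 722.413428419602 y 38.62936845325021 41.38126125265103
67 79 x 675.7136478721559 723.7506837677311 y 38.48572548969639 41.247367270930226
76 98 x 673.7210516941514 729.244949150034 y 38.10530660558857 41.74702438847186
85 141 x 673.1110161992333 728.0314953516063 y 38.00681466236324 44.685043737891874
94 111 x 677.9640147688684 725.7995823654217 y 39.76447170748861 47.474893198176005
103 79 x 676.690312132899 722.0611887267175 y 38.53971867881057 49.65860874435771
112 58 x 673.8548191382095 710.2416905033518 y 36.981497133982316 43.23005716141978
121 96 x 673.4651279717241 699.2077325277743 y 38.62792102666151 60.80017840866469
130 57 x 680.6784735620449 700.4370557385237 y 38.433288664756105 41.7957872301555
139 55 x 680.2924424860793 698.2810654640843 y 37.88329141918064 41.71231153427641
```

Call:
servo_tool([
  [[0,0,-2],0,-1],
  [[7,0,-1],0,-1],
  [[7,0,0],0,-1],
  [[6,0,-1],0,-1],
  [[0,0,-3],0,-1],
])

```text
clock: 26.85
tool_pos: [716.6, 69.5, 82.9]
ee_rot: [0.518, 0.488, -0.488, 0.506]
ft_force: [1.3, 0.4, 13.7]
grip_width: 0.34
```

```bash
python3 s.py; python3 ti.py
```

```text
26.85 [716.6  69.5  82.9] jaw -90.7 ax [ 0.049  0.012 -0.999] q [-0.16  0.83  0.05  1.46 -0.06  0.81 -1.67] grip mm 31.9 F [ 1.3  0.4 13.7]
4 58 x 697.1790398173849 748.9519872233753 y 38.58100764569792 42.74968617120015
13 66 x 696.4665853697218 747.2921822120841 y 38.73490545530626 43.06208047830603
22 67 x 695.9748682439333 748.371062050835 y 39.43231090618826 42.69412424664995
31 62 x 695.474996491618 745.5809143177094 y 38.31293890798884 42.645035393335206
40 65 x 694.654939813631 722.9958965131764 y 38.678351809421315 42.65090894764842
49 58 x 694.5338496814288 723.151793503716 y 38.573965318831256 42.18255812606043
58 75 x 693.072752925028 748.7307127731165 y 37.851100919052556 42.32450450600993
67 74 x 693.5057451741025 747.1239084855056 y 37.32376810121298 42.32946324722536
76 102 x 692.5753680694152 748.2839799933777 y 37.161700022122886 41.887449678995324
85 163 x 693.1712873648431 747.8236336818559 y 39.6691282826298 48.41272263991789
94 87 x 700.0569520775516 742.9702889282951 y 39.74017785924491 57.96030093211402
103 59 x 703.4313914513468 731.3736236527773 y 39.000297323516406 46.361321823490016
112 63 x 702.9730965001039 731.6686364923575 y 37.799771810454104 51.926468519023274
121 78 x 703.4757350884153 732.1924075432786 y 38.87509866049788 62.69052866706227
130 56 x 703.5052439452302 719.6481574026062 y 38.47221129456648 43.373207006156576
139 54 x 703.7001910817346 721.5188679850719 y 38.347968812585464 42.76703660168249
```

Call:
servo_tool([
  [[0,0,2],0,-1],
  [[0,0,1],0,-0.1],
  [[0,0,0],0,-0.1],
  [[0,0,0],0,-0.1],
])

```text
clock: 27.4
tool_pos: [715.3, 69.4, 84.5]
ee_rot: [0.517, 0.488, -0.488, 0.505]
ft_force: [-1.0, 0.1, 0.1]
grip_width: 0.45
```

```bash
python3 s.py; python3 ti.py | sed -n '1p;3p;5p;7,9p'
```

```text
27.4 [715.3  69.4  84.5] jaw -90.7 ax [ 0.046  0.012 -0.999] q [-0.16  0.83  0.05  1.46 -0.06  0.81 -1.67] grip mm 42.3 F [-1.   0.1  0.1]
4 68 x 695.6108092034654 748.6201536338724 y 39.46711289596976 43.87908317273025
22 71 x 696.4706575537177 748.7303147114297 y 39.38052456518767 43.87970049432181
40 68 x 696.3772899427618 723.3540041248173 y 39.273432445723984 44.4852352830888
58 70 x 696.1673158160311 749.6815903346112 y 39.89106545432833 43.42367321567258
67 81 x 696.4788214993224 749.7951766560594 y 38.68690333897166 44.53626864982209
76 103 x 695.9899490148539 752.1864207807363 y 38.75672582533912 44.21110244703368
```

Call:
servo_tool([
  [[7,1,0],0,-0.1],
  [[0,0,0],0,-1],
  [[0,0,0],0,-1],
  [[0,0,0],0,-1],
], squeeze=12)

```text
clock: 27.95
tool_pos: [722.7, 70.3, 84.3]
ee_rot: [0.517, 0.489, -0.489, 0.505]
ft_force: [-0.2, 0.6, 0.8]
grip_width: 0.342
```

Call:
servo_tool([
  [[0,0,15],0,-1],
  [[0,0,25],0,-1],
  [[0,0,30],0,-1],
  [[0,0,30],0,-1],
])

```text
clock: 28.45
tool_pos: [719.9, 70.3, 186.1]
ee_rot: [0.515, 0.49, -0.49, 0.504]
ft_force: [-0.0, 0.2, -1.3]
grip_width: 0.344
```

```bash
python3 s.py; python3 ti.py | awk 'NR%2'
```

```text
28.45 [719.9  70.3 186.1] jaw -90.7 ax [ 0.039  0.011 -0.999] q [-0.16  0.73  0.06  1.35 -0.05  1.03 -1.68] grip mm 32.3 F [-0.   0.2 -1.3]
94 4 x 707.8796296449776 721.1516789892221 y 43.37973854162283 44.20929901777026
112 106 x 693.4041844986182 750.1601542833941 y 39.87504994198582 43.749458949715006
130 114 x 693.143926735197 750.0192032488116 y 38.30083678559424 43.632363336635535
148 120 x 693.6335422901409 751.151756883835 y 39.06915562958875 43.80279340826689
166 128 x 693.9573813457146 749.2950562718945 y 38.35248224313466 42.795794516079525
184 177 x 694.0743477069218 749.8275326354164 y 38.02665088831168 47.5972472844461
202 74 x 704.1368599689921 737.3820407195576 y 39.29478310999832 45.3679577461275
220 97 x 704.8149273865424 735.6425915569839 y 39.403298770267156 59.73730660463298
238 79 x 706.5161317277439 726.128347634994 y 38.83292768497449 45.253531007013976
```

```bash
cat > bay.py <<'E'
from h import *
from k import cloud
import sys
for n in sys.argv[1:]:
    c=cam(n); P,u,v=cloud(c); g=c['im'][v,u].max(1)
    m=(g<60)&(P[:,2]>2)&(P[:,2]<20)&(np.hypot(P[:,0]-449,P[:,1]+251)<75)
    I=np.zeros((420,560),np.uint8); I[v[m],u[m]]=255; I=cv2.morphologyEx(I,cv2.MORPH_OPEN,np.ones((3,3)))
    k,l,s,_=cv2.connectedComponentsWithStats(I); j=1+np.argmax(s[1:,4]); vv,uu=np.nonzero(l==j)
    Q=np.array([atz(c,(a,b),10)[:2] for a,b in zip(uu,vv)],np.float32); print(n,len(Q),cv2.minAreaRect(Q))
    for r in robot.place_of(n,'bay')[:1]: print(r['conf'],atz(c,px(r['position']),10)[:2])
    for r in robot.place_of(n,'hood_fin')[:1]: print('fin',r['conf'],atz(c,px(r['position']),156)[:2])
E
python3 bay.py top side
```

```text
top 750 ((449.79901123046875, -256.90753173828125), (85.68366241455078, 85.78092956542969), 5.1721038818359375)
0.92 [ 441.3 -249.1]
fin 0.83 [ 595.5 -256.3]
side 2078 ((449.52001953125, -252.54421997070312), (85.55389404296875, 80.4480209350586), 5.660650730133057)
0.77 [ 453.3 -257.6]
fin 0.91 [ 594.9 -265. ]
```

Call:
servo_tool([
  [[-25,0,0],0,-1],
  [[-40,0,0],1,-1],
  [[-45,-5,0],1,-1],
  [[-45,-10,0],1,-1],
  [[-45,-20,0],1,-1],
])

```text
clock: 29.42
tool_pos: [511.6, 35.7, 174.6]
ee_rot: [0.493, 0.512, -0.475, 0.519]
ft_force: [0.7, -0.6, -0.7]
grip_width: 0.342
```

Call:
servo_tool([
  [[-30,-35,0],1,-1],
  [[-15,-45,0],1,-1],
  [[0,-45,0],0,-1],
  [[0,-45,0],0,-1],
  [[0,-40,0],0,-1],
])

```text
clock: 30.05
tool_pos: [457.4, -177.0, 171.0]
ee_rot: [0.48, 0.525, -0.465, 0.526]
ft_force: [-0.2, -0.0, -1.0]
grip_width: 0.338
```

```bash
python3 s.py
```

```text
30.05 [ 457.4 -177.   171. ] jaw -83.9 ax [ 0.015  0.015 -1.   ] q [ 0.31  0.44  0.02  1.99 -0.04  0.7  -1.1 ] grip mm 31.7 F [-0.2 -0.  -1. ]
```

Call:
servo_tool([
  [[-3,-38,0],0,-1],
  [[-3,-35,0],0,-1],
  [[0,0,-15],0,-1],
  [[0,0,-15],0,-1],
  [[0,0,0],0,-1],
])

```text
clock: 30.68
tool_pos: [447.4, -253.6, 135.2]
ee_rot: [0.481, 0.527, -0.468, 0.522]
ft_force: [0.6, -0.6, -1.1]
grip_width: 0.34
```

```bash
python3 s.py; python3 ti.py | awk 'NR%2'
```

```text
30.68 [ 447.4 -253.6  135.2] jaw -84.3 ax [ 0.008  0.018 -1.   ] q [ 0.46  0.53  0.02  1.96 -0.05  0.66 -0.95] grip mm 32.0 F [ 0.6 -0.6 -1.1]
4 2686 x 385.7789762516491 529.4720704823625 y -298.5793845239002 -263.9085679699127
22 72 x 520.4151756312472 528.5388891209434 y -298.5503803619707 -257.8289113736083
40 77 x 519.8951904982255 527.9720495640096 y -297.11068800129436 -255.3518948429715
58 244 x 418.2182113985755 528.1269213916472 y -297.37944762592764 -278.15664798987007
76 274 x 418.7528138626139 528.9811195766597 y -297.1862265406364 -278.114875434216
94 295 x 419.2610582627519 557.8245597580878 y -297.66444841422356 -278.2465834697948
112 245 x 418.30637089414836 557.8349552195386 y -285.4198847908033 -279.1751987497623
130 457 x 418.8096811253222 557.8683743786632 y -285.9989960812586 -276.22569820295513
148 106 x 432.6671684510998 468.4670154458678 y -284.01981262299677 -267.51664831703124
166 86 x 437.75642367756035 467.16110436454284 y -284.42739678857527 -282.6962442482935
184 26 x 440.27770583066905 457.59755481341995 y -284.7373137420759 -283.0654707000723
```

Call:
servo_tool([
  [[1,0,-12],0,-1],
  [[0,0,-12],0,-1],
  [[0,0,-8],0,-1],
  [[0,0,-4],0,-1],
  [[0,0,0],0,-1],
])

```text
clock: 31.35
tool_pos: [449.7, -252.0, 97.6]
ee_rot: [0.481, 0.527, -0.467, 0.523]
ft_force: [0.1, -0.2, -1.3]
grip_width: 0.335
```

```bash
python3 s.py
```

```text
31.35 [ 449.7 -252.    97.6] jaw -84.1 ax [ 0.009  0.018 -1.   ] q [ 0.46  0.59  0.01  1.99 -0.05  0.57 -0.95] grip mm 31.5 F [ 0.1 -0.2 -1.3]
```

Call:
servo_tool([
  [[0,-1,-3],0,-1],
  [[0,0,-2],0,-1],
  [[0,0,0],0,-1],
])

```text
clock: 31.72
tool_pos: [450.3, -253.1, 94.9]
ee_rot: [0.481, 0.526, -0.466, 0.524]
ft_force: [0.8, -0.4, -1.7]
grip_width: 0.336
```

```bash
python3 s.py
```

```text
31.73 [ 450.3 -253.1   94.9] jaw -84.1 ax [ 0.011  0.018 -1.   ] q [ 0.47  0.59  0.01  1.99 -0.05  0.56 -0.95] grip mm 31.5 F [ 0.8 -0.4 -1.7]
```

Call:
servo_tool([
  [[0,0,-3],0,-1],
  [[0,0,-2],0,-1],
  [[0,0,0],0,-1],
])

```text
clock: 32.1
tool_pos: [450.7, -253.4, 93.2]
ee_rot: [0.481, 0.526, -0.466, 0.524]
ft_force: [-0.6, 1.0, -1.5]
grip_width: 0.336
```

```bash
python3 s.py
```

```text
32.1 [ 450.7 -253.4   93.2] jaw -84.1 ax [ 0.013  0.017 -1.   ] q [ 0.47  0.59  0.01  1.99 -0.05  0.55 -0.95] grip mm 31.6 F [-0.6  1.  -1.5]
```

Call:
servo_tool([
  [[0,0,-4],0,-1],
  [[0,0,0],0,-1],
])

```text
clock: 32.35
tool_pos: [450.8, -253.7, 92.5]
ee_rot: [0.481, 0.525, -0.466, 0.525]
ft_force: [-0.8, 0.0, -1.1]
grip_width: 0.337
```

```bash
python3 s.py; python3 ti.py | sed -n '1,9p'
```

```text
32.35 [ 450.8 -253.7   92.5] jaw -84.1 ax [ 0.015  0.017 -1.   ] q [ 0.47  0.59  0.01  1.99 -0.05  0.55 -0.95] grip mm 31.7 F [-0.8  0.  -1.1]
4 2047 x 385.760169127846 529.4611872082234 y -298.63448875057065 -266.70220239437725
13 503 x 397.84325090892486 528.556102160587 y -298.6300287249016 -275.0376551880826
22 222 x 422.3081888559613 528.3375389523535 y -296.7080112950957 -278.5307451602098
31 210 x 422.44932408557844 528.2848297998696 y -298.13579248128445 -278.5111877671525
40 235 x 422.62556478826326 528.7796799482352 y -298.19482229693915 -278.5319790455118
49 239 x 422.8295444870442 528.265777573913 y -298.53356859617554 -278.85801497265237
58 237 x 422.9868194997513 528.3360610904951 y -297.5727591341587 -279.1523424379662
67 247 x 423.1693151101358 528.5573207128165 y -298.60033605360934 -279.09901309644135
76 268 x 423.29067714922746 530.2811124689965 y -296.8732391818604 -278.78468133081515
```

Call:
servo_tool([
  [[0,0,-5],0,-1],
  [[0,0,-4],0,-1],
  [[0,0,-2],0,-1],
])

```text
clock: 32.78
tool_pos: [451.2, -253.5, 91.9]
ee_rot: [0.482, 0.524, -0.465, 0.526]
ft_force: [-3.7, 1.0, 12.4]
grip_width: 0.34
```

```bash
python3 s.py
```

```text
32.77 [ 451.2 -253.5   91.9] jaw -84.1 ax [ 0.018  0.016 -1.   ] q [ 0.47  0.59  0.01  1.99 -0.05  0.54 -0.95] grip mm 32.0 F [-3.7  1.  12.4]
```

Call:
servo_tool([
  [[0,0,2],0,-1],
  [[0,0,0],0,0],
  [[0,0,0],0,0.15],
  [[0,0,0],0,0.15],
], squeeze=5)

```text
clock: 33.28
tool_pos: [451.3, -253.6, 92.8]
ee_rot: [0.482, 0.524, -0.465, 0.526]
ft_force: [0.1, -0.0, -0.9]
grip_width: 0.57
```

Call:
servo_tool([
  [[0,0,20],0,0.15],
  [[0,0,40],0,0.15],
  [[0,0,50],0,0.15],
  [[0,0,50],0,0.15],
  [[-20,60,0],0,0.15],
])

```text
clock: 33.9
tool_pos: [432.1, -196.6, 255.1]
ee_rot: [0.483, 0.523, -0.467, 0.524]
ft_force: [0.6, 2.2, -1.0]
grip_width: 0.573
```

Call:
servo_tool([
  [[0,60,0],0,0.15],
  [[0,60,0],0,0.15],
  [[0,30,0],0,0.15],
  [[0,0,0],0,0.15],
])

```text
clock: 34.4
tool_pos: [430.5, -39.0, 255.6]
ee_rot: [0.483, 0.524, -0.465, 0.525]
ft_force: [-0.6, -0.4, -0.8]
grip_width: 0.576
```

```bash
python3 s.py; python3 - <<'E'
from h import *
from k import cloud
np.set_printoptions(precision=1,suppress=True)
C={n:cam(n) for n in('side','top')}
for n,c in C.items():
    P,u,v=cloud(c)
    near=(np.hypot(P[:,0]-450,P[:,1]+254)<60)
    for lo,hi in((92,104),(120,142)):
        m=near&(P[:,2]>lo)&(P[:,2]<hi); print(n,lo,m.sum(),cv2.minAreaRect(P[m][:,:2].astype(np.float32)) if m.sum()>4 else '',P[m].mean(0) if m.any() else '')
    for k,z in(('bottle',10),('pointer',103),('index_tab',103),('hood_fin',156)):
        for r in robot.place_of(n,k)[:5]: 
            a=atz(c,px(r['position']),z)
            if a[1]<-100: print(n,k,round(r['conf'],2),a[:2])
    if n=='side':
        f=near&(P[:,1]<-270)&(P[:,2]>22)&(P[:,2]<92); Q=P[f]; print('face plane dy/dz',np.polyfit(Q[:,2],Q[:,1],1))
        for z in(25,45,65,85):
            q=Q[abs(Q[:,2]-z)<5]; print(z,q[:,0].min(),q[:,0].max())
s=cv2.resize(C['side']['im'][200:400,210:450],(480,400),interpolation=2); t=cv2.resize(C['top']['im'][140:260,330:420],(300,400),interpolation=2)
cv2.imwrite('pics/fin.png',np.hstack([s,t]))
E
```

```text
34.4 [430.5 -39.  255.6] jaw -84.2 ax [ 0.018  0.017 -1.   ] q [ 0.09  0.23 -0.05  2.02 -0.01  0.87 -1.43] grip mm 54.2 F [-0.6 -0.4 -0.8]
side 92 598 ((453.399169921875, -254.08071899414062), (56.505950927734375, 56.59955596923828), 9.183290481567383) [ 451.3 -266.6   98. ]
side 120 436 ((453.42169189453125, -254.02671813964844), (33.321144104003906, 32.64925003051758), 51.95003128051758) [ 453.  -257.2  131.3]
side bottle 0.88 [ 450.7 -253.8]
side hood_fin 0.82 [ 597.2 -253.7]
face plane dy/dz [   0.  -280.2]
25 429.3681197231557 484.4554425752501
45 429.5301394462467 483.54416471421433
65 429.80465461306204 484.64519997481216
85 429.01749715674345 483.58171059646355
top 92 105 ((454.6130676269531, -256.7091979980469), (56.414031982421875, 47.07760238647461), 7.437188148498535) [ 451.5 -260.7   99.2]
top 120 129 ((453.29351806640625, -250.44754028320312), (32.86042404174805, 31.034351348876953), 89.01538848876953) [ 453.  -249.7  134.8]
top bottle 0.69 [ 446.8 -256.6]
top index_tab 0.41 [ 594.8 -234.7]
top hood_fin 0.59 [ 588.  -258.2]
```

View pics/fin.png

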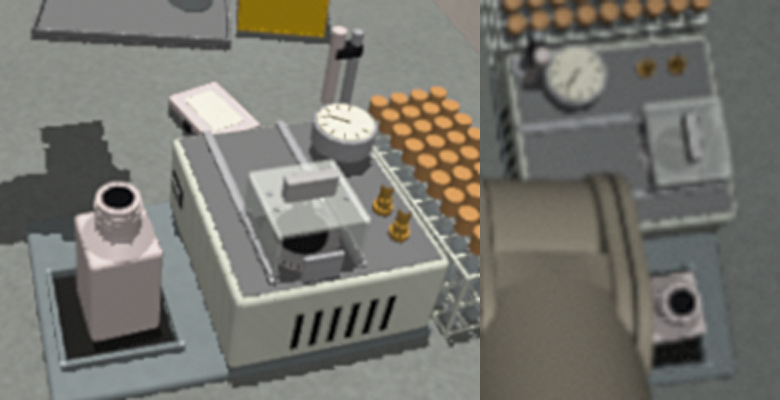

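```bash
python3 -c "
from workcell import robot
print(robot.job_done(), robot.get_state()['clock'])"
```

```text
the job is handed in; nothing more can be done
the job is handed in; nothing more can be done
```

I set the knob to the tab, slid the hood over it and stood the bottle upright in the bay. I handed the job in at about 34.5 s; no verdict is reported.

**Knob:** I turned it about 67° clockwise. A close view showed the pointer line about 1 mm from the tab. The network readings from the wrist camera put them 1.6 to 3 mm apart, and one top-camera reading about 9 mm. I trusted the close view. I could not re-measure the pointer once the hood was over it.

**Hood:** I slid it by its fin until it pushed back with about 9 N at its stop. The wrist camera's fin centre was then (593, -266), on the knob axis. Later network readings of the fin from the side and top cameras were 8 to 12 mm off.

**Bottle:**
- I lifted it mouth down and tipped it onto its side on the bare bench. Then I took it by the neck and brought it upright, and carried it to the bay.
- At the end it stands mouth up and vertical as far as the side camera can measure. Its centre is about 4 mm from the bay centre: (453, -254) against (450, -254).
- It pressed on the bay floor with 12 N before I let go, and the arm is well clear of it.

**Disagreements:**
- **Fingertips:** the text puts them 25 mm ahead of the reported TCP, but the cameras and a first grip that closed on air put them about 8 mm behind it. I used the measured value from then on.
- **Second bottle turn:** the bottle lagged at roughly 30° from vertical. I corrected it by dragging its bottom edge on the bench.

The tube rack, slide box, tub and beaker were never touched on purpose and look in place in the pictures. I did not re-measure where they stand.

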